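Turn the slide cover over in the chute and key it into the interlock

TASK

The slide cover of the filings box has been left on the bench with its yellow face down. Turn it over by letting it slide down through the blue turnover chute, then lay it yellow face up on the deck of the filings box and slide it in between the guides until its tongue is fully home in the red safety switch. The brush that lies across the box has to be put down on the bench, and the other tools stay where they are.

Things in the scene. Friction and masses are not known exactly. Their poses are not given: they have to be found in the camera images.
- cover: Loose slide cover, a plate 100 (x) x 56 (y) x 8 mm, 0.09 to 0.18 kg: one face (+z) yellow, the other grey with 3 dark ribs. Origin: centre of the grey face. A flat steel tongue sticks out of its +x end, off the middle to +y, so it meets the switch only yellow face up. Starts flat on the bench, yellow down (z down), tongue pointing any way. Grip it across its 56 mm width.
- tongue_tip (a point): Middle of the end of the cover's tongue, at (68, 13, 4) mm in the cover's frame. The tongue is 18 long, 16 wide and 4 mm thick.
- chute: Fixed turnover chute, blue sides, slippery steel ramps. Laid on the intake ramp and let go, the cover slides to +x over the lip (x = 0), is turned by the steep back slope, slides back under the intake and rests within 2 s on its other face against the stop at the foot (x = -165 mm, outlet end). Send the plain end first: it ends at the stop, free to grip. Origin: on the bench under the lip.
- chute_intake (a point): On the intake ramp's surface, middle of its width, 40 mm (level) before the lip: lay the middle of the cover here. Axes as chute. The ramp falls 34 degrees to +x, from x = -75 mm (248 mm high) to the lip (197 mm high); it is 61 mm wide and open at the sides and above. Beyond x = -10 mm side plates, 61 mm apart, rise 20 to 32 mm above the lip.
- chute_outlet (a point): On the outlet ramp's surface, middle of its width, 50 mm up the slope from the stop (10 mm high): the middle of the cover rests about here (18 mm higher, its plain end out of reach between the side plates, if the tongue led). Axes as chute. The ramp falls 24 degrees to -x, is 67 mm wide over its sides and stands open at the sides and above for the lowest 75 mm.
- filings_box: Fixed green box with a steel deck 32 mm above the bench, x = -125 to 57, y = -50 to 50 mm; x is the way the cover slides in, over the opening. Guides 12 mm high and 60 mm apart run from x = -40 to 0, flared from x = -51. At x = 0 the end stop meets the cover's front edge: the cover's middle is then at x = -50, y = 0. Origin: on the bench under the stop's face.
- switch_slot (a point): Mouth of the red switch's slot, at (0, 13, 36) mm in the frame of filings_box, axes the same. The slot is 21 mm wide, open from the deck to 9.5 mm above it, 48 mm deep; the red housing rises 34 mm above the deck. Fully home the tongue tip is 18 mm inside.
- switch_cam (a joint): Sprung brass cam slide inside the switch (m): 0 with the slot empty, 0.008 with the tongue fully home. It stands 10 mm inside the slot and pushes back with less than 0.4 N.
- brush: Loose brass scratch brush on a wooden stick, 196 (y) x 15 x 9 mm, bristles at one end up to 20 mm high, 0.05 kg, lying across the deck of the filings box in the cover's way. Origin: centre of its underside. Grip it across its 15 mm width near the middle. A strip of bench 30 mm wide along y, centred at x = 0.53, y = 0 and 200 mm long, is always clear for it.
- jar: Bystander: small glass jar with a gold lid, 48 across x 56 mm high, standing. Origin: centre of underside.
- doming_block: Bystander: brass cube, 42 mm. Origin: centre of underside.
- snips: Bystander: yellow-handled snips, 50 x 150 (y) x 13 mm. Origin: centre of underside.
- pencil: Bystander: yellow pencil, 153 (y) x 8 mm. Origin: centre of underside.
Not all that is in view belongs to the job. There is more than one size of the cover; the one meant has the size given above.

How it is judged:
By the outcome, as a careful person would: the job done as asked, in the order asked, and still so for the second after the job is handed in, with the robot touching nothing.
It also fails if it takes over 72 s, if anything falls off the work surface, if the arm or the gripper's body presses on something with over 40 N, if the wrist force passes 120 N, or if a joint passes its speed limit or range.

ROBOT

A 6-joint arm with a two-finger parallel gripper is mounted at the origin on a cart in front of the work surface, level with it; the furniture and walls round the work are solid. World frame = base frame: x ahead of the robot, y to its left, z up, the work surface at z = 0. Lengths are in m, angles in rad, forces in N, time in s.
With the tool pointing down it reaches from about 0.425 to 0.95 m from the base axis. Payload 3.5 kg.
Tool frame: the origin (TCP) lies at the very end of the fingers, on their centre line; the grasp point (between the pads) lies ctrl.pinch_z behind it (ctrl.pinch_z is the distance from the TCP to the grasp point, in m); z points along the fingers, y is the line along which they close (so a half turn about z gives the same grasp; the last joint's range is limited). The gripper opens to 85 mm and grips with 20 to 120 N. Pads are 22 mm wide; open, the fingers measure 114 mm over their backs; the gripper's body (76 mm by 85 mm) begins 54 mm behind the grasp point. The pads swing forward as they close: fully open they stand 13 mm farther back than shut.
Start: joints at [-0.15, 0.286, 1.577, -0, 1.279, -0.15], TCP at [0.675, 0, 0.231] pointing down, gripper open.
Joint ranges: [-2.77, 2.77], [-0.9, 2.22], [0.21, 2.48], [-1.53, 4.67], [0.24, 2.81], [-2.84, 2.84]. Speed limits (rad/s): [2.79, 2.79, 3.14, 3.14, 3.14, 3.14].

INTERFACE

Orientations are given as a unit quaternion [x, y, z, w].
In Python, from plant import ctrl gives the robot as it stands.
- The arm moves only by the shell command python3 -m inch [FORCE], which reads ROWS from standard input. ROWS is a JSON list of rows, 1 to 10 of them, each of 7 numbers: dx, dy, dz in mm, then a rotation vector rx, ry, rz in rad, then the opening from 0.0 (shut) to 1.0 (fully open); each row is the pose to reach, as a shift and turn from the pose commanded when the command began, along the tool's axes at that moment; what a row does not reach only later rows make up. A row lasts 1/8 s, in which the tool goes at most 0.0625 m and 0.188 rad, less where a joint would pass 70% of its speed; a pose out of reach is approached as far as the arm can. The fingers move at their own pace and stop on an object; FORCE is the grip in N (left out, the last holds). Time passes only in rows, so rows that do not move let the fingers close. It prints the time, the measured TCP pose, the force, the opening and the grip force at its end. Input that does not fit is refused with a message, and nothing moves.
- ctrl.get_state(): the state, without advancing time (a new reading comes with each control period).
- ctrl.read_camera(name): name is "scene" or "side" or "wrist"; returns a dict with "pixels" (384x512x3 uint8, red, green, blue), "camera_matrix" (3x3 intrinsics, pixels), "dist_coeffs" ([k1, k2, p1, p2, k3] as OpenCV has them; the pictures are not rectified), "xyz" and "orientation" of the camera in the world. Camera axes: x right, y down, z forward; pixel columns grow to the right and rows downward; lengths in m; the calibration is good to about 2 mm. A picture is of the moment at which its call begins. There is no depth.
- ctrl.sign_off(): hands the job in; it is judged then, once.
Trained networks look in the newest picture that a camera, given by its name, has taken for a name from the list of things; names that differ only in an ending like _2 or _b are one class to them, and where a whole thing is asked for, a point or a joint stands for the part that bears it (a point fixed in the world has none). Each returns a list of dicts, best first, with "conf" (0 to 1); they miss things now and then, are a little off and sometimes report something else, mostly with a low value. They report only what shows in the picture. A call takes as long as a camera call. They do not tell look-alikes from the thing itself.
- ctrl.recognise(camera, thing): "position" ([x, y, z] in m, in world coordinates, good to about 4 mm: the middle of the surface that is visible of it).
- ctrl.masks_of(camera, thing): "region" (384x512 bool, what is visible of it).
- ctrl.mark_of(camera, thing): "position" ([x, y, z] in m, in world coordinates, good to about 4 mm: a listed point, or the origin of a listed thing).
The state is a dict: "time": time; "qpos": joint angles; "dq": joint speeds; "joint_efforts": joint torques, N m; "eef_pos": TCP position; "tcp_rot": TCP orientation; "contact_force": force on the tool from outside, world axes, zero at the start; "wrist_torque": the same for the moment, N m; "opening": opening from 0.0 (shut) to 1.0 (fully open); "finger_force": force on a finger pad.
Only numpy, scipy, OpenCV 4.12 (cv2) and the standard library are available. Lean on these libraries where they do the work, as an engineer would, in place of code of your own. Each camera call takes 0.05 s, during which the arm holds its last target. There are 200 camera calls.

## Working session

There is one attempt and no reset: what is moved stays moved. The work goes in short steps, Python scripts to look and compute and a shell command to move; the robot and the scene stay as the last step left them, time stands still between calls to the robot, and variables do not carry over. Pictures are saved under pics/ and viewed, at most 10 in all, crops included, and the job is handed in when it is done.

```bash
ls; mkdir -p pics; cat > h.py <<'E'
import numpy as np, cv2
from scipy.spatial.transform import Rotation as R
from plant import ctrl
def cam(n,save=None,crop=None,scale=1):
    c=ctrl.read_camera(n)
    if save:
        p=c["pixels"][:,:,::-1]
        if crop: p=p[crop[1]:crop[3],crop[0]:crop[2]]
        if scale!=1: p=cv2.resize(p,None,fx=scale,fy=scale,interpolation=cv2.INTER_CUBIC)
        cv2.imwrite("pics/"+save,p)
    return c
def proj(c,P):
    Rm=R.from_quat(c["orientation"]).as_matrix(); P=np.atleast_2d(P)
    pc=(P-c["xyz"])@Rm
    return cv2.projectPoints(pc.reshape(-1,1,3),np.zeros(3),np.zeros(3),np.array(c["camera_matrix"],float),np.array(c["dist_coeffs"],float))[0].reshape(-1,2)
def back(c,uv,z):
    Rm=R.from_quat(c["orientation"]).as_matrix()
    u=cv2.undistortPoints(np.array(uv,float).reshape(-1,1,2),np.array(c["camera_matrix"],float),np.array(c["dist_coeffs"],float)).reshape(-1,2)
    d=np.c_[u,np.ones(len(u))]@Rm.T; o=np.array(c["xyz"])
    return o+d*((z-o[2])/d[:,2])[:,None]
def delta(pos,rot):
    "target TCP pose -> shift, rotvec in tool axes (from measured pose)"
    s=ctrl.get_state(); T=R.from_quat(s["tcp_rot"]); q=rot
    return np.round(T.inv().apply(np.array(pos)-s["eef_pos"]),4),np.round((T.inv()*q).as_rotvec(),4)
E
python3 - <<'E'
from h import *
a=cam("scene","s1.png",scale=1.5); b=cam("side","d1.png",scale=1.5)
print(ctrl.pinch_z, ctrl.get_state())
for n,c in(("scene",a),("side",b)):
    print(n,c["xyz"],c["orientation"],c["camera_matrix"])
    for t in "cover tongue_tip chute chute_intake chute_outlet filings_box switch_slot brush jar doming_block snips pencil".split():
        print(t,[(np.round(r["position"],3).tolist(),round(r["conf"],2),proj(c,r["position"])[0].round().tolist()) for r in ctrl.mark_of(n,t)][:4])
E
```

```text
pics
0.0187 {'time': 0.1, 'qpos': array([-1.49973122e-01,  2.87096851e-01,  1.57800819e+00, -1.31430791e-05,
        1.27859469e+00, -1.50032063e-01]), 'dq': array([ 6.01345387e-05, -2.39270099e-03, -2.56115969e-03, -1.73452189e-04,
       -5.22748527e-04,  1.19846484e-03]), 'joint_efforts': array([ 1.14915063e-03, -4.07295120e+01, -2.93698221e+01, -1.06323112e-04,
        3.42678482e-03, -4.41654265e-06]), 'eef_pos': array([6.74417244e-01, 1.32620730e-04, 2.30084441e-01]), 'tcp_rot': array([ 7.07084207e-01,  7.07128570e-01, -6.30336552e-04, -8.44196496e-04]), 'contact_force': array([-1.10537822,  0.29884505, -0.36243148]), 'wrist_torque': array([-0.02204699,  0.02729311, -0.03589368]), 'finger_force': 0.0, 'opening': 0.9986277447695151}
scene [-0.18872968 -0.73602546  0.65847983] [ 0.7833501  -0.33661979  0.20169732 -0.48204557] [[371.62923319   0.         261.59063498]
 [  0.         371.62923319 188.41219649]
 [  0.           0.           1.        ]]
cover [([0.442, 0.052, 0.007], 0.82, [222.0, 228.0]), ([0.335, -0.09, 0.009], 0.54, [226.0, 262.0])]
tongue_tip [([0.413, -0.008, 0
[... 1143 characters left out ...]
 -0.001], 0.73, [306.0, 238.0]), ([0.295, -0.066, 0.005], 0.55, [343.0, 225.0])]
chute [([0.538, -0.339, 0.0], 0.78, [258.0, 190.0])]
chute_intake [([0.559, -0.308, 0.224], 0.61, [253.0, 132.0])]
chute_outlet [([0.603, -0.24, 0.045], 0.95, [239.0, 190.0])]
filings_box [([0.592, 0.292, 0.0], 0.69, [243.0, 308.0])]
switch_slot [([0.583, 0.295, 0.037], 0.72, [247.0, 295.0])]
brush [([0.51, 0.264, 0.033], 0.83, [280.0, 287.0]), ([0.562, -0.308, 0.225], 0.54, [252.0, 132.0])]
jar [([0.672, -0.03, 0.002], 0.71, [214.0, 233.0])]
doming_block [([0.444, -0.09, -0.004], 0.65, [292.0, 224.0])]
snips [([0.356, -0.265, -0.003], 0.51, [311.0, 200.0])]
pencil [([0.731, 0.15, -0.001], 0.54, [185.0, 270.0])]
```

View pics/s1.png

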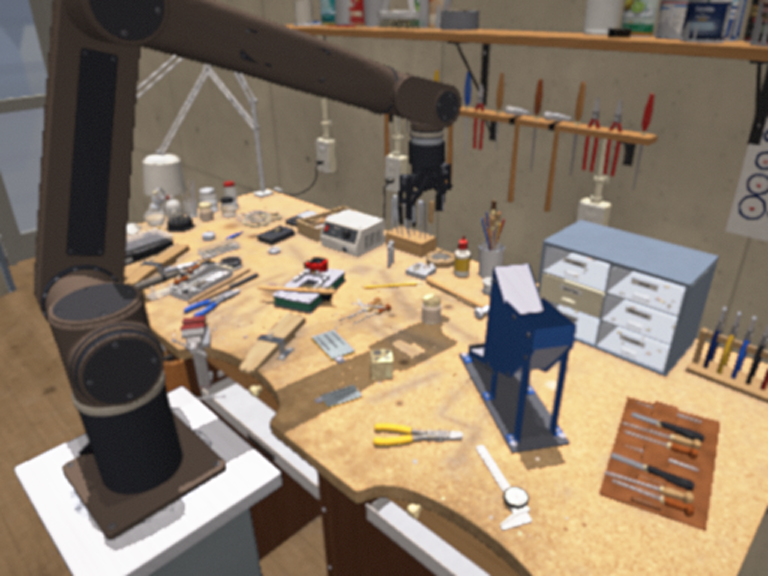

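View pics/d1.png

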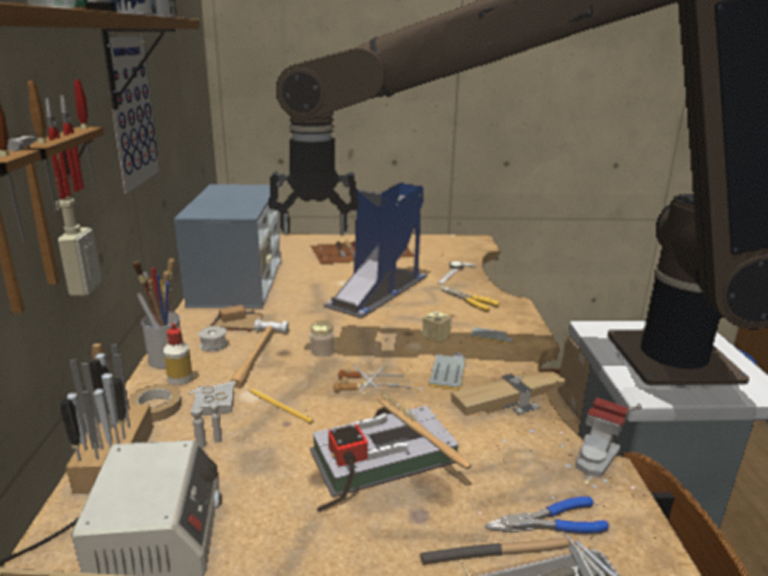

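Scene view: plate A lies at about (222,228), grey side up with ribs. Plate B is at (226,262), also grey and ribbed. Other look-alikes are the brass cube (254,242) and the box with the red switch (210,187), which has the brush across it. I'll measure both plates.

```bash
python3 - <<'E'
from h import *
a=cam("scene"); im=a["pixels"][:,:,::-1]
p1=cv2.resize(im[210:280,195:265],(560,560),interpolation=cv2.INTER_CUBIC)
cv2.imwrite("pics/c1.png",p1)
for n in("scene","side"):
    c=a if n=="scene" else cam("side")
    for m in ctrl.masks_of(n,"cover"):
        k=m["region"].astype(np.uint8); 
        cs=max(cv2.findContours(k,0,2)[0],key=len)
        w=back(c,cs.reshape(-1,2),0.008)[:,:2]; r=cv2.minAreaRect((w*1000).astype(np.float32)); print(n,round(m["conf"],2),k.sum(),r)
    for t in("chute_intake","chute_outlet","chute","filings_box","switch_slot","brush"): print(t,[np.round(r["position"],3) for r in ctrl.mark_of(n,t)][:1])
E
```

```text
scene 0.81 338 ((326.3670654296875, -92.55271911621094), (52.968284606933594, 86.48356628417969), 73.41402435302734)
scene 0.59 358 ((432.2987976074219, 41.615623474121094), (124.71607971191406, 56.8151969909668), 75.6045150756836)
chute_intake [array([ 0.552, -0.307,  0.226])]
chute_outlet [array([ 0.604, -0.239,  0.042])]
chute [array([ 0.538, -0.342,  0.002])]
filings_box [array([ 0.59 ,  0.284, -0.   ])]
switch_slot [array([0.587, 0.298, 0.034])]
brush [array([0.511, 0.266, 0.031])]
side 0.7 439 ((442.05841064453125, 51.242347717285156), (122.86140441894531, 54.890663146972656), 73.92755126953125)
side 0.62 180 ((339.2992248535156, -79.60299682617188), (46.75839614868164, 79.10968017578125), 71.85186004638672)
chute_intake [array([ 0.563, -0.306,  0.221])]
chute_outlet [array([ 0.607, -0.241,  0.042])]
chute [array([ 0.536, -0.339, -0.002])]
filings_box [array([ 0.592,  0.291, -0.001])]
switch_slot [array([0.582, 0.298, 0.035])]
brush [array([0.513, 0.261, 0.031])]
```

View pics/c1.png

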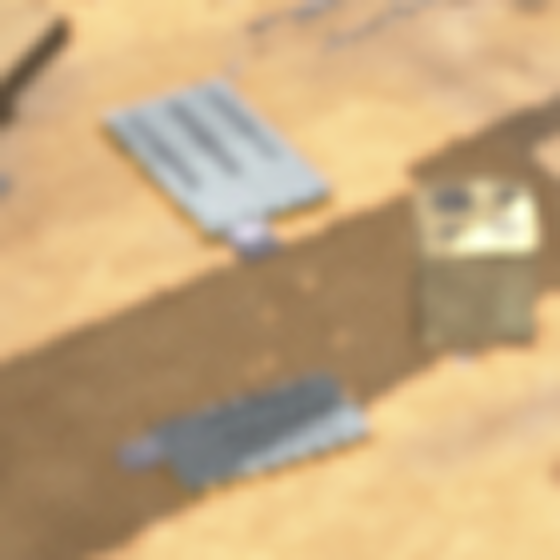

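Plate A at (222,228) measures 56 mm wide and about 120 mm long with its tongue, so it is the cover. B is smaller and out of reach. In the crop, A's tongue shows at (250,237), pointing toward the robot's right. I'll start with the brush and go above the box to look.

Units first: shifts go in mm. So 0.24 m is 240, -0.19 m is -190.

```bash
echo '[[240, -190, 0, 0, 0, 0, 1], [240, -190, 0, 0, 0, 0, 1], [240, -190, 0, 0, 0, 0, 1], [240, -190, 0, 0, 0, 0, 1], [240, -190, 0, 0, 0, 0, 1], [240, -190, 0, 0, 0, 0, 1]]' | python3 -m inch 40
python3 - <<'E'
from h import *
c=cam("wrist","w1.png",scale=1.5)
print(c["xyz"],R.from_quat(c["orientation"]).as_matrix().round(2).tolist())
for t in "brush filings_box switch_slot".split():
    print(t,[(np.round(r["position"],4).tolist(),round(r["conf"],2),proj(c,r["position"])[0].round().tolist()) for r in ctrl.mark_of("wrist",t)][:3])
for t,z in(("brush",.041),("filings_box",.032)):
    for m in ctrl.masks_of("wrist",t)[:2]:
        k=m["region"].astype(np.uint8);cs=max(cv2.findContours(k,0,2)[0],key=len)
        w=back(c,cs.reshape(-1,2),z)[:,:2]; print(t,m["conf"],cv2.minAreaRect((w*1000).astype(np.float32)))
E
```

```text
time: 2.85
eef_pos: [0.4828, 0.2425, 0.2316]
tcp_rot: [0.705, 0.709, 0.0, -0.0]
contact_force: [-0.4, -0.5, 0.0]
opening: 0.999
finger_force: 0.0
[0.48128593 0.31138661 0.37570624] [[1.0, 0.0, 0.0], [0.01, -0.96, -0.28], [0.0, 0.28, -0.96]]
brush [([0.5056, 0.2647, 0.0333], 0.73, [275.0, 142.0])]
filings_box [([0.5896, 0.2855, -0.0026], 0.88, [344.0, 121.0])]
switch_slot [([0.5873, 0.2971, 0.0414], 0.64, [354.0, 113.0])]
brush 0.8 ((507.4930419921875, 261.03948974609375), (15.58059310913086, 194.69012451171875), 35.822593688964844)
```

View pics/w1.png

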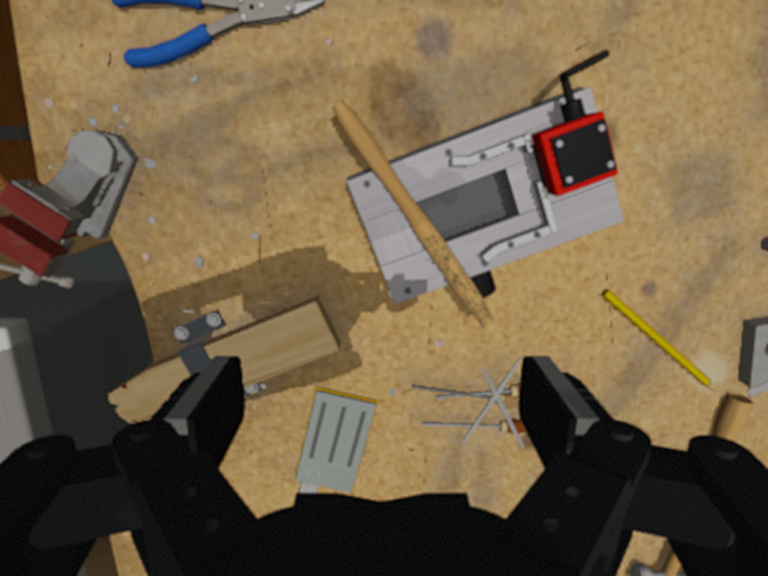

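The wrist view shows the brush stick running from (340,105) to (485,315), with the deck corners at (348,180), (592,88), (622,217) and (400,300). The cover is at (337,440), with its plain end at the top and its tongue at (305,489). Next I'll fit the box and cover.

```bash
python3 - <<'E'
from h import *
from scipy.optimize import least_squares
c=cam("wrist")
def fit(uv,z,loc,g):
    w=back(c,np.array(uv)/1.5,z)[:,:2]; loc=np.array(loc)/1000
    f=lambda p:(loc@np.array([[np.cos(p[2]),np.sin(p[2])],[-np.sin(p[2]),np.cos(p[2])]])+p[:2]-w).ravel()
    r=least_squares(f,g);print(r.x.round(4),np.degrees(r.x[2]).round(2),(r.fun*1000).round(1))
fit([(348,180),(592,88),(622,217),(400,300)],.032,[(-125,50),(57,50),(57,-50),(-125,-50)],[.59,.29,.4])
# cover grey face up: top z=.008; use frame with y flipped: corners plain end left/right in image
fit([(318,390),(376,401),(352,492)],.008,[(-50,28),(-50,-28),(50,-28)],[.44,.05,-1.8])
for t in("cover","tongue_tip"): print(t,[np.round(r["position"],4) for r in ctrl.mark_of("wrist",t)][:2])
w=back(c,np.array([(345,108),(465,285)])/1.5,.037);print(w, np.degrees(np.arctan2(*(w[0]-w[1])[[1,0]])))
for m in ctrl.masks_of("wrist","cover")[:2]:
    k=m["region"].astype(np.uint8);cs=max(cv2.findContours(k,0,2)[0],key=len)
    print(m["conf"],cv2.minAreaRect((back(c,cs.reshape(-1,2),.008)[:,:2]*1000).astype(np.float32)))
E
```

```text
[0.5963 0.2832 0.3663] 20.99 [ 0.1  0.4 -0.3  2.5  2.6 -1.1 -2.4 -1.8]
[ 0.4711  0.0508 -1.1567] -66.28 [ 47.    5.6 -55.3  -5.9   8.3   0.3]
cover [array([0.4368, 0.0566, 0.0069])]
tongue_tip [array([ 0.4144, -0.0112,  0.0016])]
[[0.46082197 0.33358607 0.037     ]
 [0.54877721 0.20693139 0.037     ]] 124.77801765536445
0.93 ((438.7966003417969, 47.36882019042969), (118.75444793701172, 57.69866943359375), 76.66651916503906)
```

To row units: 0.0247 m is 24.7, 0.019 m is 19.

```bash
echo '[[19, 24.7, 50, 0, 0, -0.18, 0.6], [19, 24.7, 90, 0, 0, -0.36, 0.6], [19, 24.7, 120, 0, 0, -0.54, 0.6], [19, 24.7, 140, 0, 0, -0.613, 0.6], [19, 24.7, 150, 0, 0, -0.613, 0.6], [19, 24.7, 170, 0, 0, -0.613, 0.6], [19, 24.7, 190, 0, 0, -0.613, 0.6], [19, 24.7, 190, 0, 0, -0.613, 0.6]]' | python3 -m inch 40
python3 - <<'E'
from h import *
c=cam("side")
for t in("brush","filings_box","switch_slot"): print(t,[np.round(r["position"],4) for r in ctrl.mark_of("side",t)][:2])
c=cam("wrist","w2.png",scale=1.2)
E
```

```text
time: 4.35
eef_pos: [0.5081, 0.2585, 0.039]
tcp_rot: [0.461, 0.887, -0.002, -0.002]
contact_force: [-0.5, -0.1, 0.4]
opening: 0.604
finger_force: 0.0
brush [array([0.5104, 0.2624, 0.0328])]
filings_box [array([ 0.5926,  0.2922, -0.0031])]
switch_slot [array([0.582 , 0.2981, 0.0364])]
```

View pics/w2.png

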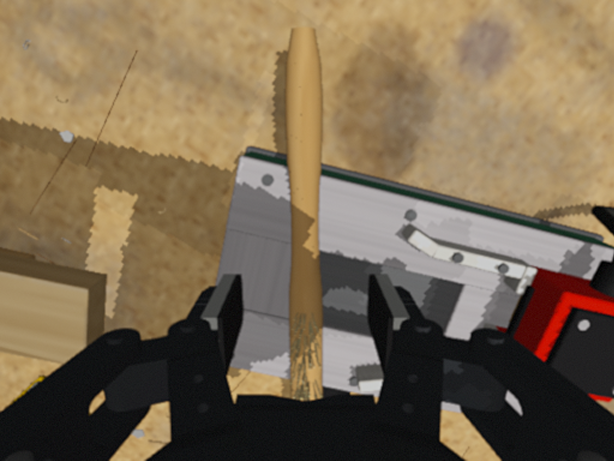

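The fingers straddle the stick (stick at (305,250), fingertips at (225,310) and (385,310)). I'll go down a bit, close and lift.

```bash
echo '[[0, 0, 5, 0, 0, 0, 0.6], [0, 0, 5, 0, 0, 0, 0], [0, 0, 5, 0, 0, 0, 0], [0, 0, 5, 0, 0, 0, 0], [0, 0, 5, 0, 0, 0, 0], [0, 0, 5, 0, 0, 0, 0], [0, 0, -40, 0, 0, 0, 0], [0, 0, -70, 0, 0, 0, 0]]' | python3 -m inch 40
python3 - <<'E'
from h import *
print(delta([0.53,0,0.12],R.from_matrix(np.array([[0,1,0],[1,0,0],[0,0,-1.]]).T)))
c=cam("wrist","w3.png",scale=1.2)
E
```

```text
time: 5.6
eef_pos: [0.5099, 0.2591, 0.1126]
tcp_rot: [0.461, 0.888, 0.0, 0.0]
contact_force: [0.6, -0.2, -0.2]
opening: 0.139
finger_force: 38.0
(array([-0.2235, -0.1326, -0.0074]), array([6.00e-04, 0.00e+00, 6.13e-01]))
```

View pics/w3.png

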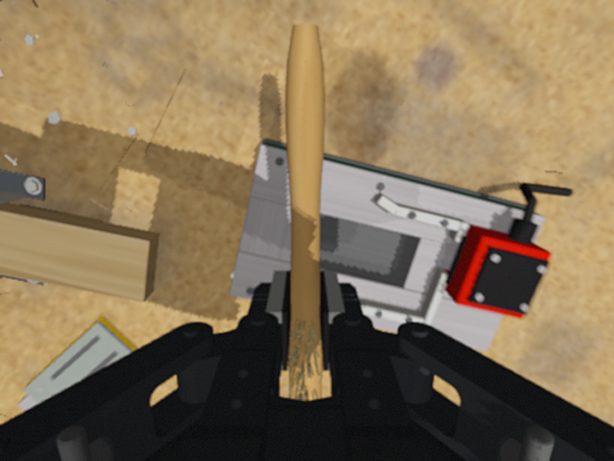

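The brush is held (grip 38 N, stick between the fingers at (305,300)). Carry it to the strip.

To row units: -0.226 m is -226, -0.134 m is -134.

```bash
echo '[[-50, -30, 0, 0, 0, 0.15, 0], [-100, -60, 0, 0, 0, 0.3, 0], [-150, -90, 0, 0, 0, 0.46, 0], [-200, -120, 0, 0, 0, 0.613, 0], [-226, -134, 30, 0, 0, 0.613, 0], [-226, -134, 70, 0, 0, 0.613, 0], [-226, -134, 100, 0, 0, 0.613, 0], [-226, -134, 100, 0, 0, 0.613, 0]]' | python3 -m inch 40
python3 - <<'E'
from h import *
c=cam("side","d2.png",crop=(130,170,420,360),scale=2.6)
print([np.round(r["position"],4) for r in ctrl.mark_of("side","brush")][:2])
c=cam("scene"); print([np.round(r["position"],4) for r in ctrl.mark_of("scene","brush")][:2])
E
```

```text
time: 6.65
eef_pos: [0.5272, -0.0025, 0.0082]
tcp_rot: [0.707, 0.707, -0.002, -0.003]
contact_force: [1.1, 0.9, -0.9]
opening: 0.137
finger_force: 38.1
[array([0.5306, 0.0015, 0.005 ]), array([0.5846, 0.2966, 0.0362])]
[array([0.5327, 0.0027, 0.0028])]
```

```bash
echo '[[0, 2, 4.5, 0, 0, 0, 0.137], [0, 2, 4.5, 0, 0, 0, 0.35], [0, 2, 4.5, 0, 0, 0, 0.35], [0, 2, -30, 0, 0, 0, 0.35], [0, -20, -90, 0, 0, 0.13, 0.8], [0, -60, -140, 0, 0, 0.25, 1], [0, -86, -170, 0, 0, 0.25, 1], [0, -86, -170, 0, 0, 0.25, 1]]' | python3 -m inch 40
python3 - <<'E'
from h import *
c=cam("wrist","w4.png",scale=1.5)
for t in("cover","tongue_tip","brush"): print(t,[(np.round(r["position"],4),proj(c,r["position"])[0].round()) for r in ctrl.mark_of("wrist",t)][:2])
for m in ctrl.masks_of("wrist","cover")[:2]:
    k=m["region"].astype(np.uint8);cs=max(cv2.findContours(k,0,2)[0],key=len)
    r=cv2.minAreaRect((back(c,cs.reshape(-1,2),.008)[:,:2]*1000).astype(np.float32));print(m["conf"],r,cv2.boxPoints(r))
E
```

```text
time: 7.85
eef_pos: [0.4449, -0.0031, 0.1847]
tcp_rot: [0.79, 0.613, 0.002, 0.003]
contact_force: [-0.5, -0.0, -0.3]
opening: 1.002
finger_force: 0.0
cover [(array([0.4393, 0.0561, 0.0054]), array([233., 111.])), (array([ 0.3368, -0.0894,  0.0088]), array([181., 260.]))]
tongue_tip [(array([ 0.4144, -0.0153,  0.0027]), array([229., 182.]))]
brush [(array([0.5309, 0.0021, 0.0013]), array([331., 140.]))]
0.92 ((437.99822998046875, 43.631370544433594), (116.03199768066406, 54.569034576416016), 76.03804016113281) [[397.52185   -6.087467]
 [450.4787   -19.253757]
 [478.4746    93.350204]
 [425.51776  106.516495]]
0.88 ((344.5389709472656, -91.14341735839844), (41.461246490478516, 58.41389083862305), 73.48090362548828) [[ 310.6431   -102.71384 ]
 [ 366.64597  -119.32294 ]
 [ 378.43484   -79.573   ]
 [ 322.43198   -62.963898]]
```

View pics/w4.png

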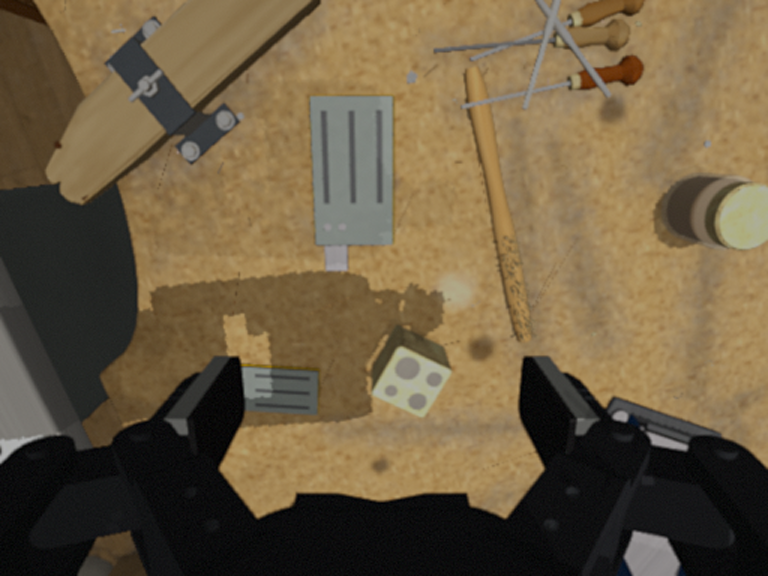

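The brush now lies on the strip (stick from (472,70) to (522,335)). The cover has its plain end at the top (350,97) and its tongue at (336,258). Before gripping I'll check that the wrist joints allow the intake pose.

```bash
cat >> h.py <<'E'
def Z(a): return R.from_euler("z",a)
def Y(a): return R.from_euler("y",a)
def fkrot(q): return Z(q[0])*Y(q[1]+q[2])*Z(q[3])*Y(q[4])*Z(q[5]+np.pi/2)
def wrist(q123,Rt):
    M=(Z(q123[0])*Y(q123[1]+q123[2])).inv()*Rt*Z(-np.pi/2)
    return M.as_euler("ZYZ")
def downrot(phi,down=0,lead=None):
    "tool y at world yaw phi, tool z down"
    y=np.array([np.cos(phi),np.sin(phi),0]);z=np.array([0,0,-1.]);return R.from_matrix(np.c_[np.cross(y,z),y,z])
def slope(yaw,fall,sgn):
    "tool z into a ramp falling by `fall` along yaw; tool y = sgn*left of yaw"
    d=np.array([np.cos(yaw),np.sin(yaw),0]);n=d*np.sin(fall)+[0,0,np.cos(fall)]
    y=sgn*np.array([-np.sin(yaw),np.cos(yaw),0]);z=-n;return R.from_matrix(np.c_[np.cross(y,z),y,z])
E
python3 - <<'E'
from h import *
s=ctrl.get_state();print(s["qpos"].round(3),(fkrot(s["qpos"]).inv()*R.from_quat(s["tcp_rot"])).magnitude(), ctrl.pinch_z)
yaw=np.radians(-123.6)
for g in (1,-1):
    Rt=slope(yaw,np.radians(34),g)
    for q1 in(-.75,-.6):
        for p in (1.5,1.8,2.1): print("intake",g,q1,p,wrist([q1,p,0],Rt).round(2))
    Ro=slope(yaw+np.pi,np.radians(24),g)
    print("outlet",g,[wrist([-.5,p,0],Ro).round(2) for p in(1.8,2.1)])
E
```

```text
[-0.236 -0.191  2.171  0.     1.166  0.014] 3.554927166655558e-16 0.0187
intake 1 -0.75 1.5 [ 0.59  1.72 -0.1 ]
intake 1 -0.75 1.8 [ 0.59  1.47 -0.26]
intake 1 -0.75 2.1 [ 0.63  1.22 -0.44]
intake 1 -0.6 1.5 [0.59 1.64 0.03]
intake 1 -0.6 1.8 [ 0.6   1.39 -0.14]
intake 1 -0.6 2.1 [ 0.66  1.15 -0.33]
outlet 1 [array([-0.42,  1.4 , -2.97]), array([-0.47,  1.13, -2.83])]
intake -1 -0.75 1.5 [0.59 1.72 3.05]
intake -1 -0.75 1.8 [0.59 1.47 2.88]
intake -1 -0.75 2.1 [0.63 1.22 2.7 ]
intake -1 -0.6 1.5 [ 0.59  1.64 -3.11]
intake -1 -0.6 1.8 [0.6  1.39 3.  ]
intake -1 -0.6 2.1 [0.66 1.15 2.82]
outlet -1 [array([-0.42,  1.4 ,  0.17]), array([-0.47,  1.13,  0.31])]
```

```bash
python3 - <<'E'
from h import *
print(delta([.440,.054,-.003],downrot(np.radians(-14))))
E
```

```text
(array([ 0.0541, -0.0171,  0.1827]), array([-0.0032, -0.    , -0.0056]))
```

To row units: 0.175 m is 175, 0.15 m is 150.

```bash
echo '[[54, -17, 50, 0, 0, 0, 1], [54, -17, 110, 0, 0, 0, 1], [54, -17, 150, 0, 0, 0, 1], [54, -17, 175, 0, 0, 0, 1], [54, -17, 175, 0, 0, 0, 1], [54, -17, 175, 0, 0, 0, 1]]' | python3 -m inch 40
python3 - <<'E'
from h import *
print(delta([.440,.054,-.003],downrot(np.radians(-14))),ctrl.get_state()["qpos"].round(2))
E
```

```text
time: 8.85
eef_pos: [0.4417, 0.0535, 0.0066]
tcp_rot: [0.79, 0.613, 0.0, 0.0]
contact_force: [0.6, -0.2, -0.1]
opening: 0.998
finger_force: 0.0
(array([ 0.    , -0.0017,  0.0096]), array([ 0.0002, -0.    , -0.0057])) [-0.11  0.11  2.26  0.    0.77  0.14]
```

Lower, close, and lift a little.

```bash
echo '[[0, -1, 9.5, 0, 0, 0, 1], [0, -1, 9.5, 0, 0, 0, 0.5], [0, -1, 9.5, 0, 0, 0, 0.5], [0, -1, 9.5, 0, 0, 0, 0.5], [0, -1, 9.5, 0, 0, 0, 0.5], [0, -1, -20, 0, 0, 0, 0.5], [0, -1, -30, 0, 0, 0, 0.5]]' | python3 -m inch 40
python3 - <<'E'
from h import *
c=cam("wrist","w5.png",scale=1.1)
print(delta([.455,.02,.03],downrot(np.radians(-90))))
E
```

```text
time: 9.72
eef_pos: [0.4409, 0.0538, 0.0374]
tcp_rot: [0.79, 0.613, 0.001, 0.001]
contact_force: [0.0, -0.6, -1.9]
opening: 0.635
finger_force: 43.2
(array([-0.0293,  0.0216,  0.0082]), array([ 0.0027, -0.0028,  1.3209]))
```

View pics/w5.png

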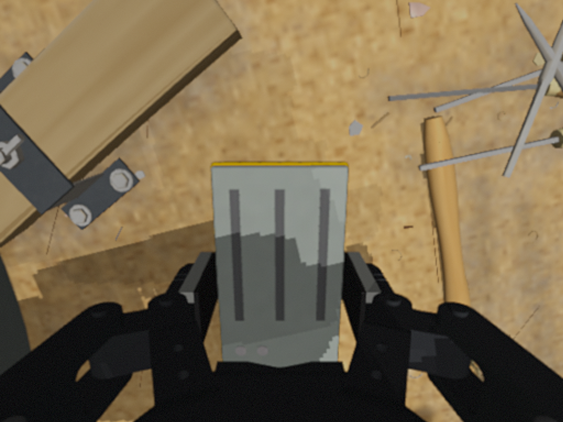

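The cover is gripped square: plain end at (280,163), fingers at (200,290) and (362,290). I'll turn it clockwise and set it down for a regrasp.

```bash
echo '[[-10, 10, -10, 0, 0, 0.18, 0.5], [-20, 20, -10, 0, 0, 0.36, 0.5], [-29, 21.6, -10, 0, 0, 0.54, 0.5], [-29, 21.6, -10, 0, 0, 0.72, 0.5], [-29, 21.6, -10, 0, 0, 0.9, 0.5], [-29, 21.6, 0, 0, 0, 1.08, 0.5], [-29, 21.6, 10, 0, 0, 1.25, 0.5], [-29, 21.6, 20, 0, 0, 1.32, 0.5], [-29, 21.6, 30, 0, 0, 1.32, 0.5], [-29, 21.6, 30, 0, 0, 1.32, 0.5]]' | python3 -m inch 40
```

```text
time: 11.02
eef_pos: [0.4526, 0.0206, 0.005]
tcp_rot: [1.0, 0.001, -0.001, -0.0]
contact_force: [-0.1, 0.4, -2.5]
opening: 0.637
finger_force: 43.2
```

To row units: -0.13 m is -130, -0.11 m is -110.

```bash
echo '[[0, 0, 5, 0, 0, 0, 0.5], [0, 0, 6.5, 0, 0, 0, 0.635], [0, 0, 6.5, 0, 0, 0, 1], [0, 0, 6.5, 0, 0, 0, 1], [0, 0, -30, 0, 0, 0, 1], [0, 0, -80, 0, 0, -0.18, 1], [0, 0, -110, 0, 0, -0.36, 1], [0, 0, -130, 0, 0, -0.54, 1], [0, 0, -130, 0, 0, -0.72, 1], [0, 0, -130, 0, 0, -0.9, 1]]' | python3 -m inch 40
echo '[[0, 0, 0, 0, 0, -0.185, 1], [0, 0, 0, 0, 0, -0.37, 1], [0, 0, 0, 0, 0, -0.55, 1], [0, 0, 0, 0, 0, -0.74, 1], [0, 0, 0, 0, 0, -0.92, 1], [0, 0, 0, 0, 0, -1.1, 1], [0, 0, 0, 0, 0, -1.29, 1], [0, 0, 0, 0, 0, -1.47, 1], [0, 0, 0, 0, 0, -1.66, 1], [0, 0, 0, 0, 0, -1.84, 1]]' | python3 -m inch
echo '[[0, 0, 0, 0, 0, -0.185, 1], [0, 0, 0, 0, 0, -0.35, 1], [0, 0, 0, 0, 0, -0.4, 1]]' | python3 -m inch
python3 - <<'E'
from h import *
c=cam("wrist","w6.png",scale=1.1)
print(ctrl.get_state()["qpos"].round(2))
for t in("cover","tongue_tip"): print(t,[(np.round(r["position"],4),proj(c,r["position"])[0].round()) for r in ctrl.mark_of("wrist",t)][:2])
for m in ctrl.masks_of("wrist","cover")[:2]:
    k=m["region"].astype(np.uint8);cs=max(cv2.findContours(k,0,2)[0],key=len)
    r=cv2.minAreaRect((back(c,cs.reshape(-1,2),.008)[:,:2]*1000).astype(np.float32));print(m["conf"],r)
print(delta([.455,.02,-.003],downrot(np.radians(90))))
E
```

```text
time: 12.28
eef_pos: [0.4542, 0.0204, 0.1372]
tcp_rot: [0.899, 0.438, 0.001, 0.001]
contact_force: [-0.4, 0.0, -0.7]
opening: 1.002
finger_force: 0.0
time: 13.52
eef_pos: [0.4539, 0.0204, 0.1367]
tcp_rot: [0.196, 0.981, 0.0, 0.0]
contact_force: [-1.1, -0.4, -0.2]
opening: 0.998
finger_force: 0.0
time: 13.9
eef_pos: [0.4539, 0.0204, 0.1367]
tcp_rot: [-0.001, 1.0, -0.0, 0.0]
contact_force: [0.1, 0.1, -0.5]
opening: 1.0
finger_force: 0.0
[-0.18 -0.11  2.18  0.    1.07 -1.75]
cover [(array([0.4524, 0.0261, 0.0075]), array([261., 177.])), (array([ 0.3372, -0.0925,  0.0048]), array([118.,  41.]))]
tongue_tip [(array([0.3844, 0.0311, 0.0021]), array([268.,  99.])), (array([0.4508, 0.0228, 0.0053]), array([258., 175.]))]
0.84 ((442.58905029296875, 18.952608108520508), (115.02702331542969, 55.313507080078125), 0.09695511311292648)
0.81 ((337.68408203125, -89.7471923828125), (41.62971496582031, 71.7990493774414), 72.3933334350586)
(array([-0.0011, -0.0004,  0.1395]), array([-0.0001,  0.0005, -0.0017]))
```

```bash
echo '[[-20, -20, -55, 0, 0, 0, 1], [-40, -50, -110, 0, 0, 0, 1], [-60, -90, -160, 0, 0, 0, 1], [-80, -140, -200, 0, 0, 0, 1], [-100, -190, -230, 0, 0, 0, 1], [-120, -240, -260, 0, 0, 0, 1], [-140, -290, -283, 0, 0, 0, 1], [-146, -320, -283, 0, 0, 0, 1], [-146, -320, -283, 0, 0, 0, 1]]' | python3 -m inch
python3 - <<'E'
from h import *
c=cam("wrist","w7.png",scale=1.5)
for t in("chute","chute_intake","chute_outlet"): print(t,[(np.round(r["position"],4),proj(c,r["position"])[0].round()) for r in ctrl.mark_of("wrist",t)][:2])
import pickle;pickle.dump({k:v for k,v in c.items()},open("chute.pkl","wb"))
E
```

```text
time: 15.22
eef_pos: [0.5995, -0.3023, 0.4182]
tcp_rot: [0.002, 1.0, 0.0, -0.001]
contact_force: [0.2, 0.1, -0.6]
opening: 0.999
finger_force: 0.0
chute [(array([ 0.5375, -0.3379, -0.0015]), array([234., 103.])), (array([0.4514, 0.0255, 0.0064]), array([448.,  51.]))]
chute_intake [(array([ 0.5603, -0.3053,  0.2214]), array([252., 128.]))]
chute_outlet [(array([ 0.6047, -0.2401,  0.0418]), array([292., 145.]))]
```

View pics/w7.png

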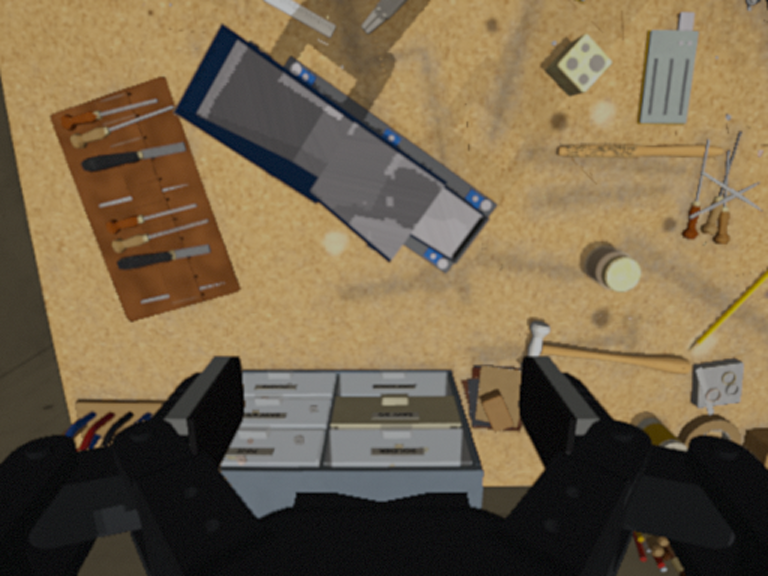

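The wrist view shows the chute: top edge of the intake ramp from (390,262) to (443,183), outlet foot at (470,235). I'll refine its pose by fitting edges.

```bash
python3 - <<'E'
from h import *
import pickle
from scipy.optimize import least_squares
from scipy.ndimage import map_coordinates, gaussian_filter
c=pickle.load(open("chute.pkl","rb")); im=gaussian_filter(c["pixels"].astype(float),(.7,.7,0))
def W(p,L):
    L=np.atleast_2d(L)/1000; return np.c_[Z(p[2]).apply(np.c_[L[:,:2],0*L[:,0]])[:,:2]+p[:2],L[:,2]]
def rz(x): return 197-x*np.tan(np.radians(34))
corn=np.array([[-75,30.5,248],[-75,-30.5,248]]);px=np.array([(390,262),(443,183)])/1.5
mk=[([0,0,0],[(.538,-.34),(.538,-.339),(.538,-.342),(.536,-.339),(.5375,-.3379)]),([-40,0,224],[(.556,-.304),(.559,-.308),(.552,-.307),(.563,-.306),(.5603,-.3053)]),([-119.3,0,30],[(.603,-.241),(.603,-.24),(.604,-.239),(.607,-.241),(.6047,-.2401)])]
def f(p,cw=1):
    r=[(W(p,l)[0,:2]-np.mean(v,0))/.002 for l,v in mk]; r.append(cw*((proj(c,W(p,corn))-px)/1.0).ravel()); return np.concatenate(r)
p0=np.array([.5375,-.34,-2.157]); 
for cw in(0,1):
    s=least_squares(f,p0,args=(cw,));p=s.x; print(p.round(4),np.degrees(p[2]),s.fun.round(1))
def prof(p,side,off):  # mean colour along line displaced outward by off mm
    x=np.linspace(-70,-20,40); L=np.c_[x,side*(30.5+off)+0*x,rz(x)]; uv=proj(c,W(p,L))
    return np.array([map_coordinates(im[:,:,k],[uv[:,1],uv[:,0]],order=1) for k in range(3)]).T
for side in(1,-1):
  for dy in range(-6,7,1):
    print(side,dy,[round(float(np.abs(prof(pp,side,dy+1)-prof(pp,side,dy-1)).mean()),1) for pp in [p+[0,0,d] for d in(-.04,-.02,0,.02,.04)]])
E
```

```text
[ 0.5369 -0.3393 -2.1659] -124.0960415213146 [-0.3  0.2  0.6 -0.  -0.3 -0.1  0.  -0.   0.   0. ]
[ 0.537  -0.341  -2.1614] -123.84003668408309 [-0.3 -0.7  0.6 -0.9 -0.5 -0.8  1.2 -1.5  0.1  1.4]
1 -6 [1.1, 1.3, 1.7, 1.9, 2.5]
1 -5 [4.6, 1.1, 1.2, 1.6, 1.8]
1 -4 [18.3, 4.3, 1.1, 1.2, 1.5]
1 -3 [36.8, 17.6, 4.5, 1.4, 1.2]
1 -2 [34.9, 36.7, 17.6, 5.7, 2.1]
1 -1 [13.9, 36.3, 35.1, 17.4, 7.2]
1 0 [45.5, 15.7, 33.5, 31.4, 17.0]
1 1 [53.4, 47.3, 23.6, 34.1, 26.6]
1 2 [32.4, 53.5, 44.2, 32.4, 35.1]
1 3 [11.6, 31.4, 52.3, 40.0, 38.4]
1 4 [3.3, 10.5, 31.0, 47.3, 36.3]
1 5 [3.3, 3.3, 10.6, 31.2, 40.8]
1 6 [3.5, 3.4, 4.3, 13.0, 31.6]
-1 -6 [1.1, 1.8, 2.8, 4.2, 7.4]
-1 -5 [1.9, 2.9, 4.1, 6.6, 9.6]
-1 -4 [3.0, 4.0, 5.9, 9.1, 6.1]
-1 -3 [3.8, 5.3, 8.4, 7.5, 10.9]
-1 -2 [4.7, 7.7, 8.9, 9.0, 33.1]
-1 -1 [7.1, 10.0, 8.8, 35.0, 44.1]
-1 0 [11.7, 13.3, 36.1, 49.6, 33.1]
-1 1 [18.0, 36.7, 52.7, 32.5, 23.3]
-1 2 [35.6, 52.6, 32.4, 17.2, 23.0]
-1 3 [49.6, 31.1, 12.2, 25.5, 22.8]
-1 4 [29.2, 11.6, 29.8, 25.7, 17.9]
-1 5 [13.9, 33.0, 27.5, 17.4, 11.4]
-1 6 [33.6, 28.3, 16.5, 9.3, 5.7]
```

Units first: shifts go in mm. So 0.32 m is 320, 0.146 m is 146.

```bash
echo '[[20, 60, 0, 0, 0, 0, 1], [50, 120, 0, 0, 0, 0, 1], [80, 175, 40, 0, 0, 0, 1], [110, 230, 80, 0, 0, 0, 1], [130, 270, 140, 0, 0, 0, 1], [146, 300, 200, 0, 0, 0, 1], [146, 320, 260, 0, 0, 0, 1], [146, 321, 320, 0, 0, 0, 1], [146, 321, 370, 0, 0, 0, 1], [146, 321, 410, 0, 0, 0, 1]]' | python3 -m inch
python3 - <<'E'
from h import *
print(delta([.454,.02,-.003],downrot(np.radians(90))))
E
```

```text
time: 16.68
eef_pos: [0.4535, 0.0227, 0.0126]
tcp_rot: [-0.001, 1.0, -0.0, 0.001]
contact_force: [1.9, 0.0, 0.0]
opening: 1.003
finger_force: 0.0
(array([-0.0004, -0.0027,  0.0156]), array([-0.0003,  0.0028,  0.0014]))
```

To row units: 0.011 m is 11, -0.001 m is -1.

```bash
echo '[[0, -1, 11, 0, 0, 0, 1], [0, -1, 11, 0, 0, 0, 1]]' | python3 -m inch 50; echo '[[0, 0, 0, 0, 0, 0, 0.5], [0, 0, 0, 0, 0, 0, 0.5], [0, 0, 0, 0, 0, 0, 0.5], [0, 0, 0, 0, 0, 0, 0.5]]' | python3 -m inch 50
python3 - <<'E'
from h import *
s=ctrl.get_state();zg=s["eef_pos"][2]
p=np.array([.537,-.341,-2.1614]);P=np.r_[p[:2]+Z(p[2]).apply([-.040,-.0009,0])[:2],.224]
yaw=-2.1714;n=np.array([np.cos(yaw)*np.sin(np.radians(34)),np.sin(yaw)*np.sin(np.radians(34)),np.cos(np.radians(34))])
Rt=slope(yaw,np.radians(34),1)
print(P,"zg",zg)
for g in(.08,.03,.002): T=P+n*(zg+g);print(g,T.round(4),*delta(T,Rt))
print("start above", *delta([*s["eef_pos"][:2],.3],downrot(np.pi/2)))
print(wrist([-.7,1.8,0],Rt))
E
```

```text
time: 16.92
eef_pos: [0.4543, 0.0205, 0.0034]
tcp_rot: [0.0, 1.0, -0.0, 0.0]
contact_force: [0.2, -0.3, 0.9]
opening: 1.001
finger_force: 0.0
time: 17.42
eef_pos: [0.4573, 0.0198, 0.0061]
tcp_rot: [0.001, 1.0, -0.0, 0.003]
contact_force: [-1.7, 1.6, 10.9]
opening: 0.499
finger_force: 5.4
[ 0.55852696 -0.30727464  0.224     ] zg 0.006115189469622726
0.08 [ 0.5313 -0.347   0.2954] [-0.0765 -0.3669 -0.2885] [-0.6337  0.3427  2.097 ]
0.03 [ 0.5471 -0.3239  0.2539] [-0.092  -0.3438 -0.247 ] [-0.6337  0.3427  2.097 ]
0.002 [ 0.556  -0.311   0.2307] [-0.1006 -0.3309 -0.2237] [-0.6337  0.3427  2.097 ]
start above [-2.000e-03 -2.000e-04 -2.939e-01] [-0.0007  0.0069 -0.0012]
[ 0.59622325  1.43606908 -0.21061411]
```

The fingers closed on top of the plate because they were too high. I'll lift, open and go lower.

```bash
echo '[[0, 0, -20, 0, 0, 0, 0.5], [0, 0, -20, 0, 0, 0, 1], [0, 0, -20, 0, 0, 0, 1], [0, 0, -20, 0, 0, 0, 1], [0, 0, -20, 0, 0, 0, 1]]' | python3 -m inch 50
python3 - <<'E'
from h import *
c=cam("wrist")
for m in ctrl.masks_of("wrist","cover")[:2]:
    k=m["region"].astype(np.uint8);cs=max(cv2.findContours(k,0,2)[0],key=len)
    r=cv2.minAreaRect((back(c,cs.reshape(-1,2),.008)[:,:2]*1000).astype(np.float32));print(m["conf"],r)
for n in("side","scene","wrist"):
    if n!="wrist":cam(n)
    print([np.round(r["position"],4) for t in("cover","tongue_tip") for r in ctrl.mark_of(n,t)[:1]])
print(delta([.454,.02,-.003],downrot(np.radians(90))))
E
```

```text
time: 18.05
eef_pos: [0.4533, 0.0203, 0.0218]
tcp_rot: [0.0, 1.0, 0.0, -0.001]
contact_force: [-0.3, 0.9, -0.2]
opening: 1.0
finger_force: 0.0
0.96 ((443.2142333984375, 19.313621520996094), (118.37897491455078, 55.52519226074219), 0.2758603096008301)
0.92 ((352.781005859375, -88.1933822631836), (30.873363494873047, 40.29007339477539), 73.37908172607422)
[array([0.4535, 0.0254, 0.0086]), array([0.384 , 0.0392, 0.0036])]
[array([ 0.3311, -0.0903,  0.0057]), array([ 0.299 , -0.0699,  0.0023])]
[array([ 0.3425, -0.0928,  0.0047]), array([0.384 , 0.032 , 0.0012])]
(array([-0.0002, -0.0003,  0.0254]), array([-0.    ,  0.    , -0.0008]))
```

```bash
echo '[[0, 0, 25.2, 0, 0, 0, 1], [0, 0, 25.2, 0, 0, 0, 1], [0, 0, 25.2, 0, 0, 0, 1], [0, 0, 25.2, 0, 0, 0, 0.5], [0, 0, 25.2, 0, 0, 0, 0.5], [0, 0, 25.2, 0, 0, 0, 0.5], [0, 0, 25.2, 0, 0, 0, 0.5]]' | python3 -m inch 50
python3 - <<'E'
from h import *
s=ctrl.get_state();zg=s["eef_pos"][2]
P=np.array([.5585,-.3073,.224])
yaw=-2.1714;n=np.array([np.cos(yaw)*np.sin(np.radians(34)),np.sin(yaw)*np.sin(np.radians(34)),np.cos(np.radians(34))])
Rt=slope(yaw,np.radians(34),1)
for g in(.08,.03,.002): T=P+n*(zg+g);print(g,T.round(4),*delta(T,Rt))
E
```

```text
time: 19.42
eef_pos: [0.4547, 0.0201, -0.0019]
tcp_rot: [0.0, 1.0, -0.0, 0.001]
contact_force: [-1.4, 1.1, 6.1]
opening: 0.636
finger_force: 53.4
0.08 [ 0.5338 -0.3433  0.2888] [-0.0799 -0.3635 -0.2904] [-0.639   0.3391  2.0955]
0.03 [ 0.5496 -0.3203  0.2473] [-0.0956 -0.3404 -0.2489] [-0.639   0.3391  2.0955]
0.002 [ 0.5585 -0.3074  0.2241] [-0.1044 -0.3275 -0.2257] [-0.639   0.3391  2.0955]
```

```bash
echo '[[0, 0, -60, 0, 0, 0, 0.5], [0, -10, -120, -0.051, 0.027, 0.168, 0.5], [0, -30, -180, -0.102, 0.054, 0.335, 0.5], [-10, -60, -230, -0.153, 0.081, 0.503, 0.5], [-20, -100, -270, -0.204, 0.109, 0.671, 0.5], [-30, -150, -300, -0.256, 0.136, 0.838, 0.5], [-40, -200, -310, -0.307, 0.163, 1.006, 0.5], [-50, -250, -310, -0.358, 0.19, 1.173, 0.5], [-60, -300, -310, -0.409, 0.217, 1.341, 0.5], [-70, -340, -310, -0.46, 0.244, 1.509, 0.5]]' | python3 -m inch
python3 - <<'E'
from h import *
P=np.array([.5585,-.3073,.224]);zg=-.0019
yaw=-2.1714;n=np.array([np.cos(yaw)*np.sin(np.radians(34)),np.sin(yaw)*np.sin(np.radians(34)),np.cos(np.radians(34))])
Rt=slope(yaw,np.radians(34),1)
for g in(.08,.03,.002): T=P+n*(zg+g);print(g,T.round(4),*delta(T,Rt))
E
```

```text
time: 20.68
eef_pos: [0.5233, -0.3217, 0.3057]
tcp_rot: [0.68, 0.695, 0.207, -0.111]
contact_force: [-0.1, -0.0, -1.1]
opening: 0.63
finger_force: 53.9
0.08 [ 0.5338 -0.3433  0.2887] [-0.0273  0.0083  0.007 ] [-0.1795  0.094   0.5781]
0.03 [ 0.5496 -0.3203  0.2473] [-0.0254  0.0181  0.056 ] [-0.1795  0.094   0.5781]
0.002 [ 0.5585 -0.3073  0.2241] [-0.0244  0.0235  0.0834] [-0.1795  0.094   0.5781]
```

```bash
echo '[[-15, 4, 0, -0.055, 0.029, 0.178, 0.5], [-25, 8, 0, -0.11, 0.058, 0.355, 0.5], [-27, 10, 10, -0.165, 0.086, 0.533, 0.5], [-26, 16, 40, -0.1795, 0.094, 0.578, 0.5], [-26, 16, 45, -0.1795, 0.094, 0.578, 0.5], [-26, 16, 45, -0.1795, 0.094, 0.578, 0.5]]' | python3 -m inch
python3 - <<'E'
from h import *
P=np.array([.5585,-.3073,.224]);zg=-.0019
yaw=-2.1714;n=np.array([np.cos(yaw)*np.sin(np.radians(34)),np.sin(yaw)*np.sin(np.radians(34)),np.cos(np.radians(34))])
Rt=slope(yaw,np.radians(34),1)
for g in(.04,.002): T=P+n*(zg+g);print(g,T.round(4),*delta(T,Rt))
print(ctrl.get_state()["qpos"].round(2))
c=cam("side")
for n in("side","scene"):
    if n!="side":cam(n)
    for t in("cover","tongue_tip"): print(n,t,[(np.round(r["position"],4),round(r["conf"],2)) for r in ctrl.mark_of(n,t)[:3]])
E
```

```text
time: 21.42
eef_pos: [0.5465, -0.3234, 0.2577]
tcp_rot: [0.844, 0.45, 0.258, -0.136]
contact_force: [-0.0, 0.2, -1.8]
opening: 0.636
finger_force: 53.9
0.04 [ 0.5465 -0.3249  0.2556] [-0.0022  0.0008  0.001 ] [-0.0021  0.0008  0.0081]
0.002 [ 0.5585 -0.3073  0.2241] [-0.0022  0.0009  0.039 ] [-0.0021  0.0008  0.0081]
[-0.91  0.23  1.68  0.56  1.46 -0.45]
side cover [(array([ 0.5437, -0.3212,  0.2647]), 0.7), (array([ 0.3386, -0.0883,  0.0089]), 0.67)]
side tongue_tip [(array([ 0.5882, -0.2836,  0.2978]), 0.63), (array([ 0.2944, -0.066 ,  0.0039]), 0.51)]
scene cover [(array([ 0.5446, -0.3295,  0.2675]), 0.63), (array([ 0.3327, -0.0912,  0.0051]), 0.58), (array([ 6.661e-01, -2.950e-02, -1.000e-04]), 0.18)]
scene tongue_tip [(array([ 0.294 , -0.0685,  0.0021]), 0.83), (array([ 0.5365, -0.341 ,  0.0012]), 0.72), (array([ 7.282e-01,  1.486e-01, -4.000e-04]), 0.17)]
```

```bash
echo '[[-2, 1, 20, -0.002, 0.001, 0.008, 0.5], [-2, 1, 34, -0.002, 0.001, 0.008, 0.5], [-2, 1, 34, -0.002, 0.001, 0.008, 0.5]]' | python3 -m inch
python3 - <<'E'
from h import *
P=np.array([.5585,-.3073,.224]);zg=-.0019
yaw=-2.1714;n=np.array([np.cos(yaw)*np.sin(np.radians(34)),np.sin(yaw)*np.sin(np.radians(34)),np.cos(np.radians(34))])
print(*delta(P+n*(zg+.001),slope(yaw,np.radians(34),1)))
c=cam("side","d3.png",crop=(190,60,320,200),scale=4)
E
```

```text
time: 22.1
eef_pos: [0.5568, -0.3081, 0.2262]
tcp_rot: [0.846, 0.446, 0.258, -0.138]
contact_force: [-0.4, -0.6, -1.8]
opening: 0.632
finger_force: 53.9
[0.0001 0.0009 0.0037] [-0.0032 -0.0013 -0.0017]
```

To row units: 0.0035 m is 3.5, 0.003 m is 3.

```bash
echo '[[0, 0.7, 3, 0, 0, 0, 0.5], [0, 0.7, 3.5, 0, 0, 0, 0.5]]' | python3 -m inch; python3 -c "
from h import *
P=np.array([.5585,-.3073,.224]);zg=-.0019
yaw=-2.1714;n=np.array([np.cos(yaw)*np.sin(np.radians(34)),np.sin(yaw)*np.sin(np.radians(34)),np.cos(np.radians(34))])
print(*delta(P+n*(zg+.001),slope(yaw,np.radians(34),1)))"
```

```text
time: 22.4
eef_pos: [0.5591, -0.3088, 0.2262]
tcp_rot: [0.846, 0.446, 0.259, -0.136]
contact_force: [0.0, 0.1, -1.6]
opening: 0.633
finger_force: 53.9
[-0.0005 -0.0013  0.0032] [0.0018 0.     0.    ]
```

To row units: 0.002 m is 2, -0.0005 m is -0.5.

```bash
echo '[[0, -0.5, 2, 0, 0, 0, 0.5], [0, -0.5, 2, 0, 0, 0, 0.5]]' | python3 -m inch; python3 -c "
from h import *
P=np.array([.5585,-.3073,.224]);zg=-.0019
yaw=-2.1714;n=np.array([np.cos(yaw)*np.sin(np.radians(34)),np.sin(yaw)*np.sin(np.radians(34)),np.cos(np.radians(34))])
print(*delta(P+n*(zg+.001),slope(yaw,np.radians(34),1)))"
```

```text
time: 22.65
eef_pos: [0.5591, -0.3074, 0.2243]
tcp_rot: [0.846, 0.446, 0.259, -0.136]
contact_force: [-0.1, -1.1, -0.4]
opening: 0.631
finger_force: 53.9
[-0.0004 -0.0005  0.001 ] [ 0.0013 -0.0001 -0.0003]
```

Contact has begun. Release and back off along the normal.

```bash
echo '[[0, 0, 0, 0, 0, 0, 1], [0, 0, 0, 0, 0, 0, 1], [0, 0, 0, 0, 0, 0, 1], [0, 0, -30, 0, 0, 0, 1], [0, 0, -80, 0, 0, 0, 1], [0, 0, -130, 0, 0, 0, 1], [0, 0, -150, 0, 0, 0, 1], [0, 0, -150, 0, 0, 0, 1]]' | python3 -m inch
python3 - <<'E'
from h import *
for n in("side","scene","wrist"):
    c=cam(n,"o_%s.png"%n)
    for t in("cover","tongue_tip","chute_outlet"): print(n,t,[(np.round(r["position"],4),round(r["conf"],2)) for r in ctrl.mark_of(n,t)[:2]])
E
```

```text
time: 23.65
eef_pos: [0.5116, -0.3772, 0.3495]
tcp_rot: [0.846, 0.446, 0.259, -0.135]
contact_force: [-0.3, 0.4, -0.2]
opening: 1.001
finger_force: 0.0
side cover [(array([ 0.6049, -0.2375,  0.0419]), 0.83), (array([ 0.3403, -0.0893,  0.0063]), 0.69)]
side tongue_tip [(array([ 0.5814, -0.2965,  0.0688]), 0.7), (array([ 0.2943, -0.0697,  0.0029]), 0.66)]
side chute_outlet [(array([ 0.6057, -0.2368,  0.0427]), 0.62), (array([ 0.5821, -0.2931,  0.0668]), 0.45)]
scene cover [(array([ 0.3338, -0.0913,  0.0077]), 0.56), (array([ 0.5931,  0.2868, -0.0014]), 0.37)]
scene tongue_tip [(array([ 0.5358, -0.3407,  0.0006]), 0.65), (array([ 0.295 , -0.0677,  0.0022]), 0.58)]
scene chute_outlet [(array([ 0.6039, -0.2405,  0.0401]), 0.82), (array([ 0.6044, -0.2417,  0.0392]), 0.41)]
wrist cover [(array([ 0.3383, -0.0915,  0.0038]), 0.84)]
wrist tongue_tip [(array([ 0.2989, -0.068 ,  0.0021]), 0.55)]
wrist chute_outlet []
```

```bash
cat > t.py <<'E'
from h import *
yaw=-2.1714;a=np.radians(24);d=-np.array([np.cos(yaw),np.sin(yaw),0])
n=d*np.sin(a)+[0,0,np.cos(a)];dn=d*np.cos(a)-[0,0,np.sin(a)]
G=np.array([.604,-.241,.042])+.025*dn;Ro=slope(yaw+np.pi,a,-1)
E
python3 - <<'E'
from t import *
for g in(.16,.08,.02,-.002): print(g,(G+g*n).round(4),*delta(G+g*n,Ro))
print("via",*delta([.64,-.2,.40],Ro))
im=cv2.imread("pics/o_side.png");c=ctrl.read_camera("side");C=np.array([.604,-.241,.042])+.008*n
for k in(-.03,-.015,0,.015,.03):
    u=proj(c,C+k*dn)[0].round().astype(int);print(k,u,im[u[1],u[0],::-1])
u=proj(c,[G+.02*dn*0+s*.04*np.cross(n,dn) for s in(-1,1)]);print(u)
E
```

```text
0.16 [ 0.6537 -0.1685  0.178 ] [ 0.1134 -0.0006  0.2822] [ 8.0000e-04 -1.0125e+00 -7.0000e-04]
0.08 [ 0.6353 -0.1953  0.1049] [ 0.0455 -0.0007  0.3245] [ 8.0000e-04 -1.0125e+00 -7.0000e-04]
0.02 [ 0.6215 -0.2154  0.0501] [-0.0054 -0.0007  0.3563] [ 8.0000e-04 -1.0125e+00 -7.0000e-04]
-0.002 [ 0.6164 -0.2228  0.03  ] [-0.0241 -0.0007  0.368 ] [ 8.0000e-04 -1.0125e+00 -7.0000e-04]
via [0.2096 0.0061 0.0793] [ 8.0000e-04 -1.0125e+00 -7.0000e-04]
-0.03 [243 183] [232 208  76]
-0.015 [241 186] [233 205  76]
0 [238 189] [233 209  76]
0.015 [236 192] [232 205  76]
0.03 [234 195] [187 163  83]
[[225.19501427 192.7427865 ]
 [245.08659504 198.41169515]]
```

It is yellow face up at the outlet. Move round to hover over the outlet.

To row units: 0.21 m is 210, 0.0455 m is 45.5.

```bash
echo '[[60, 0, 0, 0, -0.15, 0, 1], [120, 0, 0, 0, -0.33, 0, 1], [180, 0, 20, 0, -0.51, 0, 1], [210, 0, 60, 0, -0.69, 0, 1], [190, 0, 120, 0, -0.87, 0, 1], [160, 0, 170, 0, -1.0125, 0, 1], [140, 0, 220, 0, -1.0125, 0, 0.85], [113.4, 0, 275, 0, -1.0125, 0, 0.85], [70, 0, 305, 0, -1.0125, 0, 0.85], [45.5, 0, 320, 0, -1.0125, 0, 0.85]]' | python3 -m inch
python3 - <<'E'
from t import *
for g in(.02,-.002): print(g,(G+g*n).round(4),*delta(G+g*n,Ro))
c=cam("wrist")
for t in("cover","tongue_tip","chute_outlet"): print(t,[(np.round(r["position"],4),round(r["conf"],2),proj(c,r["position"])[0].round()) for r in ctrl.mark_of("wrist",t)[:2]])
hsv=cv2.cvtColor(c["pixels"],cv2.COLOR_RGB2HSV);k=cv2.inRange(hsv,(18,100,80),(33,255,255))
cs=max(cv2.findContours(k,0,2)[0],key=cv2.contourArea);b=cv2.boxPoints(cv2.minAreaRect(cs));print(b.round())
# backproject onto top plane of cover, express along dn / across
Rm=R.from_quat(c["orientation"]).as_matrix();u=cv2.undistortPoints(b.reshape(-1,1,2).astype(float),np.array(c["camera_matrix"],float),np.array(c["dist_coeffs"],float)).reshape(-1,2)
D=np.c_[u,np.ones(4)]@Rm.T;o=np.array(c["xyz"]);Q=G+.008*n;t=((Q-o)@n)/(D@n);X=o+D*t[:,None]-Q
print(np.c_[X@dn,X@np.cross(n,dn)].round(4))
E
```

```text
time: 25.55
eef_pos: [0.6323, -0.1974, 0.1046]
tcp_rot: [0.865, 0.456, -0.186, 0.095]
contact_force: [0.1, -0.2, -0.5]
opening: 0.85
finger_force: 0.0
0.02 [ 0.6215 -0.2154  0.0501] [0.0031 0.0015 0.0583] [-0.0047  0.0012  0.0011]
-0.002 [ 0.6164 -0.2228  0.03  ] [0.0031 0.0016 0.0803] [-0.0047  0.0012  0.0011]
cover [(array([ 0.601 , -0.236 ,  0.0394]), 0.74, array([249., 216.]))]
tongue_tip [(array([ 0.5794, -0.2984,  0.0696]), 0.6, array([271., 296.]))]
chute_outlet []
[[ -0.   0.]
 [511.   0.]
 [511. 341.]
 [  0. 341.]]
[[ 0.1269  0.1631]
 [ 0.1269 -0.1605]
 [-0.1352 -0.2218]
 [-0.137   0.224 ]]
```

To row units: 0.07 m is 70, 0.065 m is 65.

```bash
echo '[[3, 1, 40, -0.004, 0.001, 0, 0.85], [3, 1, 65, -0.004, 0.001, 0, 0.85], [3, 1, 70, -0.004, 0.001, 0, 0.85], [3, 1, 70, -0.004, 0.001, 0, 0.85]]' | python3 -m inch
python3 - <<'E'
from t import *
for g in(-.002,): print(g,(G+g*n).round(4),*delta(G+g*n,Ro))
c=cam("wrist","w8.png",scale=1.2)
m=ctrl.masks_of("wrist","cover");print(len(m))
k=m[0]["region"].astype(np.uint8);cs=max(cv2.findContours(k,0,2)[0],key=cv2.contourArea).reshape(-1,2)
Rm=R.from_quat(c["orientation"]).as_matrix();u=cv2.undistortPoints(cs.reshape(-1,1,2).astype(float),np.array(c["camera_matrix"],float),np.array(c["dist_coeffs"],float)).reshape(-1,2)
D=np.c_[u,np.ones(len(u))]@Rm.T;o=np.array(c["xyz"]);Q=G+.008*n;t=((Q-o)@n)/(D@n);X=o+D*t[:,None]-Q
A=np.c_[X@dn,X@np.cross(n,dn)]*1000
print(cv2.minAreaRect(A.astype(np.float32)),A.min(0),A.max(0))
E
```

```text
time: 26.25
eef_pos: [0.6222, -0.22, 0.0457]
tcp_rot: [0.866, 0.456, -0.181, 0.1]
contact_force: [0.1, 0.4, 0.4]
opening: 0.85
finger_force: 0.0
-0.002 [ 0.6164 -0.2228  0.03  ] [ 0.0012 -0.0033  0.0166] [ 0.0075 -0.0018 -0.0022]
1
((-20.633838653564453, 0.5878276824951172), (55.93324661254883, 89.95960998535156), 89.59606170654297) [-65.65533921 -27.45752343] [24.42030269 28.80651649]
```

View pics/w8.png

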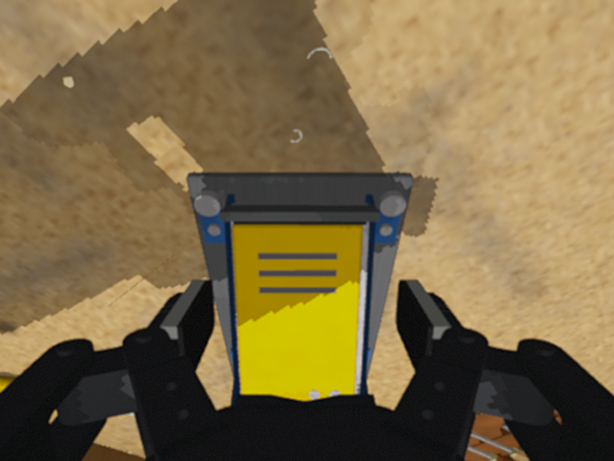

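The cover lies yellow up, plain end against the stop at (298,222), with the fingers straddling it at (195,310) and (420,310). Go down and grip.

```bash
echo '[[1, -1.5, 8, 0.004, 0, 0, 0.85], [1, -1.5, 13, 0.004, 0, 0, 0.85], [1, -1.5, 13, 0.004, 0, 0, 0.85]]' | python3 -m inch
python3 -c "
from t import *
print(*delta(G-.002*n,Ro))"
```

```text
time: 26.72
eef_pos: [0.6164, -0.2225, 0.0305]
tcp_rot: [0.866, 0.456, -0.184, 0.096]
contact_force: [-1.7, 0.2, 0.3]
opening: 0.853
finger_force: 0.0
[-0.0001  0.0002  0.0006] [-0.001  -0.0006 -0.0008]
```

To row units: 0.001 m is 1.

```bash
echo '[[0, 0, 1, 0, 0, 0, 0.5], [0, 0, 1, 0, 0, 0, 0.5], [0, 0, 1, 0, 0, 0, 0.5], [0, 0, 1, 0, 0, 0, 0.5]]' | python3 -m inch 50
python3 -c "
from t import *
print(*delta(G-.002*n,Ro))"
```

```text
time: 27.22
eef_pos: [0.6171, -0.2229, 0.0307]
tcp_rot: [0.866, 0.456, -0.183, 0.097]
contact_force: [-0.1, 0.5, 0.9]
opening: 0.629
finger_force: 52.7
[-0.     -0.0006  0.0007] [ 0.0012 -0.0012 -0.0012]
```

To row units: -0.19 m is -190, -0.17 m is -170.

```bash
echo '[[0, 0, -15, 0, 0, 0, 0.5], [30, 0, -40, 0, 0, 0, 0.5], [60, 0, -90, 0, 0, 0, 0.5], [90, 0, -140, 0, 0.1, 0, 0.5], [130, 0, -170, 0, 0.2, 0, 0.5], [170, 0, -190, 0, 0.3, 0, 0.5], [200, 0, -190, 0, 0.419, 0, 0.5]]' | python3 -m inch
python3 -c "
from t import *
print(*delta([.54,.17,.24],downrot(0)))"
```

```text
time: 28.1
eef_pos: [0.7662, -0.0058, 0.1261]
tcp_rot: [0.884, 0.467, 0.004, 0.001]
contact_force: [-0.6, -0.1, -2.1]
opening: 0.632
finger_force: 52.9
[ 0.0185 -0.2854 -0.1152] [ 0.007  -0.0055 -0.5989]
```

```bash
echo '[[0, -20, -50, 0, 0, -0.1, 0.5], [10, -60, -90, 0, 0, -0.28, 0.5], [15, -120, -110, 0, 0, -0.45, 0.5], [18.5, -180, -115, 0, 0, -0.6, 0.5], [18.5, -240, -115, 0, 0, -0.6, 0.5], [18.5, -285, -115, 0, 0, -0.6, 0.5], [18.5, -285, -115, 0, 0, -0.6, 0.5]]' | python3 -m inch
python3 - <<'E'
from t import *
import pickle
c=cam("wrist","w9.png");pickle.dump(dict(c),open("box.pkl","wb"))
for t in("filings_box","switch_slot","cover","tongue_tip"): print(t,[(np.round(r["position"],4),round(r["conf"],2),proj(c,r["position"])[0].round()) for r in ctrl.mark_of("wrist",t)[:2]])
cs0=np.array([[-125,50,32],[57,50,32],[57,-50,32],[-125,-50,32],[0,0,32]])/1000
for p in([.5963,.2832,.3663],[.5912,.2886,.3663]):
    print(proj(c,Z(p[2]).apply(cs0)+[p[0],p[1],0]).round(1).tolist())
im=c["pixels"].astype(float)
from scipy.ndimage import map_coordinates,gaussian_filter
from scipy.optimize import minimize
im=gaussian_filter(im,(.8,.8,0))
def edge(p,a,b,out):
    "mean colour step across deck edge a->b (mm), out = outward unit"
    L=np.linspace(a,b,50)/1000;o=np.array(out)/1000*1.5
    f=lambda Q:(lambda uv:np.array([map_coordinates(im[:,:,k],[uv[:,1],uv[:,0]],order=1,mode="nearest") for k in range(3)]).T)(proj(c,Z(p[2]).apply(np.c_[Q,np.full(len(Q),.032)])+[p[0],p[1],0]))
    return np.abs(f(L+o)-f(L-o)).sum(1).mean()
def S(p,full=False):
    e=[edge(p,[-120,50],[30,50],[0,1]),edge(p,[-120,-50],[50,-50],[0,-1]),edge(p,[-125,-45],[-125,45],[-1,0]),edge(p,[57,-45],[57,0],[1,0])]
    return e if full else -sum(e)
best=min((S([x,y,w]),x,y,w) for x in np.arange(.584,.602,.0015) for y in np.arange(.278,.296,.0015) for w in np.radians(np.arange(17,26,1)))
print(best); r=minimize(S,best[1:],method="Nelder-Mead",options=dict(initial_simplex=np.array(best[1:])+np.array([[0,0,0],[.001,0,0],[0,.001,0],[0,0,.01]])));print(r.x.round(4),np.degrees(r.x[2]),r.fun,S(r.x,True))
E
```

```text
time: 28.98
eef_pos: [0.5365, 0.1699, 0.2382]
tcp_rot: [0.706, 0.708, 0.0, -0.0]
contact_force: [1.0, -0.4, -0.7]
opening: 0.632
finger_force: 53.4
filings_box [(array([ 0.5903,  0.2863, -0.0036]), 0.87, array([301.,  56.]))]
switch_slot [(array([0.5865, 0.2983, 0.038 ]), 0.95, array([304.,  38.]))]
cover [(array([0.5348, 0.1524, 0.2362]), 0.82, array([252., 268.])), (array([ 0.3385, -0.0921,  0.0039]), 0.52, array([120., 331.]))]
tongue_tip []
[[183.5, 52.5], [349.6, -15.5], [376.2, 81.5], [219.8, 141.3], [311.7, 54.7]]
[[178.4, 47.0], [344.9, -21.5], [372.0, 76.2], [215.2, 136.4], [307.0, 49.2]]
(np.float64(-372.45634330373207), np.float64(0.5914999999999997), np.float64(0.28700000000000003), np.float64(0.3665191429188092))
[0.5918 0.2868 0.3706] 21.236435472468784 -384.32477047659023 [np.float64(98.01104109386424), np.float64(116.87172991819179), np.float64(90.45756658372424), np.float64(78.98443288080993)]
```

```bash
cat > b.py <<'E'
from h import *
B=np.array([.5918,.2868,np.radians(21.24)]);zg=-.0013
def tgt(xm,gap,y=0): # cover middle at box x=xm (mm)
    return np.r_[B[:2]+Z(B[2]).apply([xm/1000-.0256,y/1000,0])[:2],.032+zg+gap]
Rb=downrot(np.radians(111.24))
def show(*a): print(*delta(tgt(*a),Rb))
E
python3 -c "
from b import *
print(tgt(-100,.04));show(-100,.04)"
echo '[[20, -50, 0, 0, 0, -0.17, 0.5], [40, -70, 0, 0, 0, -0.35, 0.5], [60, -70, 0, 0, 0, -0.53, 0.5], [70, -70, 0, 0, 0, -0.71, 0.5], [70, -70, 0, 0, 0, -0.89, 0.5], [70, -70, 20, 0, 0, -1.07, 0.5], [70, -70, 40, 0, 0, -1.25, 0.5], [70, -70, 60, 0, 0, -1.43, 0.5], [70, -70, 80, 0, 0, -1.61, 0.5], [70, -70, 100, 0, 0, -1.79, 0.5]]' | python3 -m inch
python3 -c "
from b import *
show(-100,.03);print(ctrl.get_state()['qpos'].round(2))"
```

```text
[0.47473187 0.24129821 0.0707    ]
[ 0.0738 -0.0658  0.1671] [ 1.4000e-03  1.5000e-03 -1.9441e+00]
time: 30.48
eef_pos: [0.4705, 0.2374, 0.1369]
tcp_rot: [-0.111, 0.994, 0.0, 0.001]
contact_force: [-0.2, -0.1, -0.8]
opening: 0.631
finger_force: 53.5
[-0.0049  0.0029  0.0762] [-1.000e-04  1.200e-03 -1.486e-01]
[ 0.27  0.06  2.02 -0.    1.06 -1.52]
```

To row units: 0.073 m is 73, 0.05 m is 50.

```bash
echo '[[-5, 3, 20, 0, 0, -0.1486, 0.5], [-5, 3, 50, 0, 0, -0.1486, 0.5], [-5, 3, 73, 0, 0, -0.1486, 0.5], [-5, 3, 73, 0, 0, -0.1486, 0.5], [-5, 3, 73, 0, 0, -0.1486, 0.5]]' | python3 -m inch
python3 - <<'E'
from b import *
show(-100,0)
for n in("side","scene"):
    c=cam(n)
    for t in("cover","tongue_tip","switch_slot","filings_box"): print(n,t,[(np.round(r["position"],4),round(r["conf"],2)) for r in ctrl.mark_of(n,t)[:2]])
E=lambda l:B[:2]+Z(B[2]).apply(np.array(l)/1000)[:2]
print("expect middle",E([-100,0,0]),"tip",E([-32,13,0]),"slot",E([0,13,0]))
E
```

```text
time: 31.1
eef_pos: [0.475, 0.242, 0.0654]
tcp_rot: [-0.182, 0.983, 0.0, 0.001]
contact_force: [0.1, -0.1, -0.5]
opening: 0.634
finger_force: 53.5
[ 0.0005 -0.0005  0.0347] [-0.0003  0.0027 -0.0051]
side cover [(array([0.4988, 0.2513, 0.0652]), 0.72), (array([ 0.3403, -0.091 ,  0.0073]), 0.64)]
side tongue_tip [(array([0.5571, 0.2897, 0.0663]), 0.95), (array([ 0.2969, -0.07  ,  0.001 ]), 0.75)]
side switch_slot [(array([0.583 , 0.2972, 0.0332]), 0.96)]
side filings_box [(array([ 0.592 ,  0.2904, -0.0014]), 0.58), (array([ 6.704e-01, -3.460e-02, -2.000e-04]), 0.48)]
scene cover [(array([ 0.334 , -0.0885,  0.0054]), 0.59), (array([0.4978, 0.2508, 0.0652]), 0.54)]
scene tongue_tip [(array([ 0.2966, -0.0671,  0.0016]), 0.8), (array([0.5562, 0.2879, 0.0729]), 0.47)]
scene switch_slot [(array([0.5884, 0.2985, 0.0354]), 0.64)]
scene filings_box [(array([ 0.5939,  0.2846, -0.0032]), 0.84), (array([0.4975, 0.2504, 0.0664]), 0.53)]
expect middle [0.49859289 0.25057246] tip [0.55726414 0.28732411] slot [0.58709042 0.29891692]
```

```bash
echo '[[0, 0, 15, 0, 0, -0.005, 0.5], [0, 0, 28, 0, 0, -0.005, 0.5], [0, 0, 31, 0, 0, -0.005, 0.5], [0, 0, 31, 0, 0, -0.005, 0.5]]' | python3 -m inch
python3 -c "
from b import *
show(-100,0)"
```

```text
time: 32.1
eef_pos: [0.4737, 0.2421, 0.0331]
tcp_rot: [-0.185, 0.983, 0.0, 0.0]
contact_force: [-0.8, 0.1, -0.9]
opening: 0.627
finger_force: 53.5
[-0.0007 -0.0011  0.0025] [-0.0001  0.0009  0.0006]
```

```bash
echo '[[0, -0.5, 1.5, 0, 0, 0, 0.5], [0, -0.5, 2, 0, 0, 0, 0.5], [0, -0.5, 2, 0, 0, 0, 0.5]]' | python3 -m inch
python3 -c "
from b import *
show(-100,0)"
```

```text
time: 32.48
eef_pos: [0.4745, 0.2418, 0.0323]
tcp_rot: [-0.185, 0.983, 0.0, 0.001]
contact_force: [-1.7, 0.4, 3.5]
opening: 0.63
finger_force: 54.1
[-0.     -0.0006  0.0016] [-0.0001  0.0026  0.0005]
```

On the deck. Slide in.

To row units: -0.03 m is -30, -0.024 m is -24.

```bash
echo '[[-8, -0.5, 0, 0, 0, 0, 0.5], [-16, -0.5, 0, 0, 0, 0, 0.5], [-24, -0.5, 0, 0, 0, 0, 0.5], [-30, -0.5, 0, 0, 0, 0, 0.5], [-30, -0.5, 0, 0, 0, 0, 0.5]]' | python3 -m inch
python3 -c "
from b import *
show(-50,0)"
```

```text
time: 33.1
eef_pos: [0.5039, 0.2526, 0.0324]
tcp_rot: [-0.184, 0.983, 0.0, 0.002]
contact_force: [1.2, -0.2, 5.5]
opening: 0.625
finger_force: 54.2
[-0.0188  0.      0.0018] [-0.0003  0.005   0.0002]
```

To row units: -0.015 m is -15, -0.012 m is -12.

```bash
echo '[[-6, 0, -0.3, 0, 0, 0, 0.5], [-12, 0, -0.3, 0, 0, 0, 0.5], [-15, 0, -0.3, 0, 0, 0, 0.5], [-15, 0, -0.3, 0, 0, 0, 0.5]]' | python3 -m inch
python3 -c "
from b import *
show(-50,0);print(ctrl.get_state()['contact_force'])"
```

```text
time: 33.6
eef_pos: [0.5166, 0.2577, 0.0324]
tcp_rot: [-0.185, 0.983, 0.0, 0.001]
contact_force: [0.1, 0.2, 4.8]
opening: 0.628
finger_force: 54.3
[-0.0051 -0.0001  0.0017] [-0.0001  0.0023  0.0005]
[0.12491188 0.17883931 4.83680465]
```

To row units: -0.0035 m is -3.5, -0.002 m is -2.

```bash
echo '[[-2, 0, 0, 0, 0, 0, 0.5], [-3.5, 0, 0, 0, 0, 0, 0.5], [-3.5, 0, 0, 0, 0, 0, 0.5]]' | python3 -m inch; echo '[[-1, 0, 0, 0, 0, 0, 0.5], [-2, 0, 0, 0, 0, 0, 0.5], [-2, 0, 0, 0, 0, 0, 0.5]]' | python3 -m inch
python3 -c "
from b import *
show(-50,0)"
```

```text
time: 33.98
eef_pos: [0.5195, 0.2588, 0.0324]
tcp_rot: [-0.185, 0.983, 0.0, 0.001]
contact_force: [-1.3, 0.2, 5.7]
opening: 0.63
finger_force: 54.4
time: 34.35
eef_pos: [0.5212, 0.2595, 0.0324]
tcp_rot: [-0.185, 0.983, 0.0, 0.001]
contact_force: [-1.5, -0.8, 6.6]
opening: 0.63
finger_force: 54.4
[-0.0001 -0.0002  0.0017] [-0.0001  0.0011  0.0007]
```

```bash
echo '[[-1, 0, 0, 0, 0, 0, 0.5], [-2, 0, 0, 0, 0, 0, 0.5], [-2, 0, 0, 0, 0, 0, 0.5]]' | python3 -m inch; echo '[[-1, 0, 0, 0, 0, 0, 0.5], [-2, 0, 0, 0, 0, 0, 0.5], [-2, 0, 0, 0, 0, 0, 0.5]]' | python3 -m inch
python3 -c "
from b import *
show(-50,0)"
```

```text
time: 34.72
eef_pos: [0.5224, 0.2599, 0.0323]
tcp_rot: [-0.185, 0.983, -0.0, -0.001]
contact_force: [-3.8, -1.3, 8.4]
opening: 0.631
finger_force: 54.6
time: 35.1
eef_pos: [0.5224, 0.26, 0.0323]
tcp_rot: [-0.185, 0.983, -0.001, -0.003]
contact_force: [-9.4, -4.3, 13.2]
opening: 0.629
finger_force: 55.1
[ 0.0011 -0.0002  0.0016] [-0.0001 -0.0071  0.0011]
```

To row units: -0.13 m is -130, -0.1 m is -100.

```bash
echo '[[0, 0, 0, 0, 0, 0, 0.85], [0, 0, 0, 0, 0, 0, 0.85], [0, 0, 0, 0, 0, 0, 0.85], [0, 0, -20, 0, 0, 0, 0.85], [0, 0, -60, 0, 0, 0, 0.85], [40, 0, -100, 0, 0, 0, 0.85], [50, 0, -130, 0, 0, 0, 0], [50, 0, -130, 0, 0, 0, 0]]' | python3 -m inch
python3 - <<'E'
from b import *
E=lambda l:(B[:2]+Z(B[2]).apply(np.array(l)/1000)[:2]).round(4)
print("expect middle",E([-50,0,0]),"tip",E([18,13,0]))
for n in("side","scene","wrist"):
    c=cam(n,"f_%s.png"%n)
    for t in("cover","filings_box"): print(n,t,[(np.round(r["position"],4),round(r["conf"],2)) for r in ctrl.mark_of(n,t)[:2]])
im=c["pixels"].astype(float)
# yellow profile along box x on the cover's top, from behind the plain end
for y in(-20,0,20):
    xs=np.arange(-112,-85,1.5);uv=proj(c,[np.r_[E([x,y,0]),.040] for x in xs]);print(y,[(float(x),*map(int,im[int(round(v)),int(round(u))])) for x,(u,v) in zip(xs,uv) if 0<=u<511 and 0<=v<383])
print(delta(np.r_[E([-125,0,0]),.05],Rb))
E
```

```text
time: 36.1
eef_pos: [0.48, 0.2434, 0.1665]
tcp_rot: [-0.185, 0.983, 0.0, 0.005]
contact_force: [-0.6, 0.7, -0.1]
opening: 0.432
finger_force: 0.0
expect middle [0.5452 0.2687] tip [0.6039 0.3054]
side cover [(array([0.5451, 0.2714, 0.0326]), 0.78), (array([ 0.3393, -0.0922,  0.0068]), 0.61)]
side filings_box [(array([0.5912, 0.2931, 0.    ]), 0.97)]
scene cover [(array([ 0.3376, -0.091 ,  0.008 ]), 0.73), (array([0.5465, 0.2678, 0.032 ]), 0.54)]
scene filings_box [(array([ 0.5917,  0.2856, -0.002 ]), 0.59)]
wrist cover []
wrist filings_box []
-20 [(-112.0, 178, 174, 175), (-110.5, 178, 175, 175), (-109.0, 177, 174, 175), (-107.5, 177, 174, 174), (-106.0, 178, 175, 175), (-104.5, 146, 142, 143), (-103.0, 92, 91, 96), (-101.5, 96, 81, 67), (-100.0, 181, 153, 0), (-98.5, 188, 171, 0), (-97.0, 188, 177, 0), (-95.5, 187, 176, 0), (-94.0, 187, 177, 0), (-92.5, 187, 177, 0), (-91.0, 186, 176, 0), (-89.5, 187, 178, 0), (-88.0, 187, 178, 0), (-86.5, 188, 179, 0)]
0 [(-112.0, 167, 164, 165), (-110.5, 164, 160, 161), (-109.0, 166, 162, 163), (-107.5, 167, 163, 164), (-106.0, 166, 161, 162), (-104.5, 105, 102, 103), (-103.0, 87, 87, 91), (-101.5, 89, 77, 65), (-100.0, 174, 142, 0), (-98.5, 186, 160, 0), (-97.0, 188, 166, 0), (-95.5, 188, 165, 0), (-94.0, 188, 166, 0), (-92.5, 187, 166, 0), (-91.0, 187, 166, 0), (-89.5, 187, 166, 0), (-88.0, 165, 150, 47), (-86.5, 96, 96, 98)]
20 [(-112.0, 166, 162, 163), (-110.5, 166, 163, 163), (-109.0, 166, 162, 163), (-107.5, 166, 162, 162), (-106.0, 167, 163, 164), (-104.5, 136, 133, 134), (-103.0, 90, 89, 94), (-101.5, 91, 80, 69), (-100.0, 172, 141, 0), (-98.5, 186, 163, 0), (-97.0, 187, 168, 0), (-95.5, 187, 167, 0), (-94.0, 187, 167, 0), (-92.5, 187, 167, 0), (-91.0, 187, 167, 0), (-89.5, 187, 173, 0), (-88.0, 187, 177, 0), (-86.5, 187, 178, 0)]
(array([ 2.800e-03, -1.000e-04,  1.109e-01]), array([ 0.    , -0.0005,  0.0005]))
```

The cover is square, with its plain end at about x = -100.7 mm. I'll confirm with a gentle push from behind using the shut fingers.

Units first: shifts go in mm. So 0.122 m is 122, 0.118 m is 118.

```bash
echo '[[5, 0, 40, 0, 0, 0, 0], [5, 0, 90, 0, 0, 0, 0], [5, 0, 118, 0, 0, 0, 0], [5, 0, 122, 0, 0, 0, 0], [5, 0, 122, 0, 0, 0, 0]]' | python3 -m inch 40
python3 -c "
from b import *
show(-101.4,.0053)
print(ctrl.get_state()['opening'])"
```

```text
time: 37.17
eef_pos: [0.4743, 0.2412, 0.0405]
tcp_rot: [-0.185, 0.983, 0.0, 0.001]
contact_force: [0.9, -0.8, 0.6]
opening: 0.004
finger_force: 0.0
[ 0.001  -0.      0.0045] [-0.0002  0.0022  0.0005]
0.0037211700824368713
```

To row units: -0.013 m is -13, -0.012 m is -12.

```bash
echo '[[0, 0, 4.5, 0, 0, 0, 0], [0, 0, 4.5, 0, 0, 0, 0], [-6, 0, 4.5, 0, 0, 0, 0], [-11, 0, 4.5, 0, 0, 0, 0], [-12, 0, 4.5, 0, 0, 0, 0], [-13, 0, 4.5, 0, 0, 0, 0]]' | python3 -m inch; echo '[[-1, 0, 0, 0, 0, 0, 0], [-2, 0, 0, 0, 0, 0, 0], [-2, 0, 0, 0, 0, 0, 0]]' | python3 -m inch;echo '[[-1, 0, 0, 0, 0, 0, 0], [-2, 0, 0, 0, 0, 0, 0], [-2, 0, 0, 0, 0, 0, 0]]' | python3 -m inch
```

```text
time: 37.92
eef_pos: [0.4858, 0.2457, 0.0354]
tcp_rot: [-0.185, 0.983, 0.0, 0.001]
contact_force: [0.2, -0.0, -0.1]
opening: 0.003
finger_force: 0.0
time: 38.3
eef_pos: [0.4877, 0.2464, 0.0354]
tcp_rot: [-0.185, 0.983, 0.0, 0.001]
contact_force: [0.3, -0.4, -0.2]
opening: 0.003
finger_force: 0.0
time: 38.67
eef_pos: [0.4885, 0.2469, 0.035]
tcp_rot: [-0.185, 0.983, -0.0, -0.001]
contact_force: [-3.4, -1.3, 0.4]
opening: 0.005
finger_force: 1.7
```

```bash
echo '[[-1, 0, 0, 0, 0, 0, 0], [-2, 0, 0, 0, 0, 0, 0], [-3, 0, 0, 0, 0, 0, 0], [-3, 0, 0, 0, 0, 0, 0]]' | python3 -m inch; echo '[[10, 0, 0, 0, 0, 0, 0], [20, 0, 0, 0, 0, 0, 0], [28, 0, -30, 0, 0, 0, 0], [36, 0, -80, 0, 0, 0, 0], [36, 0, -130, 0, 0, 0, 0], [36, 0, -130, 0, 0, 0, 0]]' | python3 -m inch
python3 - <<'E'
from b import *
E=lambda l:(B[:2]+Z(B[2]).apply(np.array(l)/1000)[:2]).round(4)
c=cam("wrist");im=c["pixels"].astype(float)
for y in(-20,0,20):
    xs=np.arange(-105,-95,.75);uv=proj(c,[np.r_[E([x,y,0]),.040] for x in xs]);print(y,[(float(x),int(im[int(round(v)),int(round(u))][0]),int(im[int(round(v)),int(round(u))][2])) for x,(u,v) in zip(xs,uv)])
for n in("side","scene"):
    cam(n)
    for t in("cover","brush","jar","doming_block","snips","pencil"): print(n,t,[np.round(r["position"],3).tolist() for r in ctrl.mark_of(n,t)[:2]])
print(delta(np.r_[.42,.22,.17],Rb))
E
```

```text
time: 39.17
eef_pos: [0.4885, 0.2471, 0.0339]
tcp_rot: [-0.185, 0.983, -0.001, -0.005]
contact_force: [-8.9, -4.5, 2.9]
opening: 0.001
finger_force: 4.7
time: 39.92
eef_pos: [0.462, 0.2362, 0.1713]
tcp_rot: [-0.185, 0.983, 0.001, 0.007]
contact_force: [0.4, -0.2, 0.2]
opening: 0.004
finger_force: 0.0
-20 [(-105.0, 116, 115), (-104.25, 116, 115), (-103.5, 91, 92), (-102.75, 87, 67), (-102.0, 129, 21), (-101.25, 129, 21), (-100.5, 171, 0), (-99.75, 185, 0), (-99.0, 185, 0), (-98.25, 187, 0), (-97.5, 187, 0), (-96.75, 185, 0), (-96.0, 185, 0), (-95.25, 187, 0)]
0 [(-105.0, 101, 99), (-104.25, 101, 99), (-103.5, 84, 86), (-102.75, 84, 65), (-102.0, 84, 65), (-101.25, 127, 23), (-100.5, 166, 0), (-99.75, 184, 0), (-99.0, 184, 0), (-98.25, 188, 0), (-97.5, 187, 0), (-96.75, 186, 0), (-96.0, 186, 0), (-95.25, 187, 0)]
20 [(-105.0, 142, 140), (-104.25, 142, 140), (-103.5, 112, 113), (-102.75, 91, 77), (-102.0, 126, 31), (-101.25, 126, 31), (-100.5, 166, 0), (-99.75, 184, 0), (-99.0, 187, 0), (-98.25, 187, 0), (-97.5, 187, 0), (-96.75, 187, 0), (-96.0, 187, 0), (-95.25, 186, 0)]
side cover [[0.545, 0.272, 0.032], [0.34, -0.091, 0.007]]
side brush [[0.536, 0.001, -0.0]]
side jar [[0.67, -0.035, 0.0]]
side doming_block [[0.445, -0.09, 0.0]]
side snips []
side pencil [[0.734, 0.15, 0.0]]
scene cover [[0.335, -0.091, 0.005], [0.728, 0.152, -0.004]]
scene brush [[0.537, -0.0, -0.006], [0.358, -0.262, 0.0]]
scene jar [[0.662, -0.028, -0.0], [0.444, -0.09, -0.003]]
scene doming_block [[0.444, -0.09, -0.002]]
scene snips [[0.354, -0.262, 0.002]]
scene pencil [[0.728, 0.151, -0.0]]
(array([ 0.0415, -0.0001, -0.0048]), array([-0.0001,  0.0013,  0.0006]))
```

The cover holds against a hard stop under a 9 N push at the home position. The brush is on the bench, the other tools haven't moved, and the gripper is clear, so I'll hand in.

```bash
python3 -c "
from plant import ctrl
print(ctrl.sign_off())"
```

```text
the job is handed in; nothing more can be done
None
```

The job is handed in, at about 40 s of the 72 s allowed: the brush lies on the bench, and the cover went through the chute, lies yellow face up in the box and stopped firmly at its home position with its tongue in the switch (I had no reading of the cam itself); I saw no movement of the other tools.

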